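Pot up the puppet heads and open the paint

TASK

Get this bench ready for painting: for every puppet head standing about (two or three of them), lift the top pot off the pile, set it upright on the green mat and stand the head in it, shoulders down, one head to a pot. Only when all the heads are in their pots on the mat, unscrew the cap of the paint jar and lay it, open side down, flat in the aluminium tray. Leave the pots you do not need nested in their pile where it stands, and leave everything else on the bench alone.

Things in the scene. Friction and masses are not known exactly. Their poses are not given: they have to be found in the camera images.
- head1: wooden puppet head with red hair, upright on its round shoulder plate; may be absent (None from the start). Origin: centre of its underside, z up through the crown. Shoulder plate 49 mm across (z 0 to 10), neck 26 mm across (z 10 to 23), head 40 mm across, straight-sided at z 26 to 36 (grip here), crown at z 53; 70 g.
- head2: wooden puppet head with black hair, upright on its round shoulder plate; may be absent (None from the start). Origin: centre of its underside, z up through the crown. Shoulder plate 49 mm across (z 0 to 10), neck 26 mm across (z 10 to 23), head 40 mm across, straight-sided at z 26 to 36 (grip here), crown at z 53; 70 g.
- head3: wooden puppet head with yellow hair, upright on its round shoulder plate; may be absent (None from the start). Origin: centre of its underside, z up through the crown. Shoulder plate 49 mm across (z 0 to 10), neck 26 mm across (z 10 to 23), head 40 mm across, straight-sided at z 26 to 36 (grip here), crown at z 53; 70 g.
- head4: wooden puppet head with blue hair, upright on its round shoulder plate; may be absent (None from the start). Origin: centre of its underside, z up through the crown. Shoulder plate 49 mm across (z 0 to 10), neck 26 mm across (z 10 to 23), head 40 mm across, straight-sided at z 26 to 36 (grip here), crown at z 53; 70 g.
- pot1: round stacking paint pot, grey, the bottom of the pile of four. Origin: centre of its underside, z up. Solid foot 51 mm across, z 0 to 14 (its top is the inner floor); above it a wall 64 mm across outside, 57 inside, to the rim at z 34. Nested, the foot drops 14 mm into the pot below: spacing 20 mm. 70 g. Grip across the outside of the wall, tips at most 16 mm below the rim.
- pot2: round stacking paint pot, yellow, second from the bottom of the pile. Origin: centre of its underside, z up. Solid foot 51 mm across, z 0 to 14 (its top is the inner floor); above it a wall 64 mm across outside, 57 inside, to the rim at z 34. Nested, the foot drops 14 mm into the pot below: spacing 20 mm. 70 g. Grip across the outside of the wall, tips at most 16 mm below the rim.
- pot3: round stacking paint pot, orange, third from the bottom of the pile. Origin: centre of its underside, z up. Solid foot 51 mm across, z 0 to 14 (its top is the inner floor); above it a wall 64 mm across outside, 57 inside, to the rim at z 34. Nested, the foot drops 14 mm into the pot below: spacing 20 mm. 70 g. Grip across the outside of the wall, tips at most 16 mm below the rim.
- pot4: round stacking paint pot, white, top of the pile at the start. Origin: centre of its underside, z up. Solid foot 51 mm across, z 0 to 14 (its top is the inner floor); above it a wall 64 mm across outside, 57 inside, to the rim at z 34. Nested, the foot drops 14 mm into the pot below: spacing 20 mm. 70 g. Grip across the outside of the wall, tips at most 16 mm below the rim.
- mat: green cutting mat, flat on the bench (1 mm, no step to feel), 170 mm along its x and 340 mm along its y; origin at its centre. Room for three pots in a row along y.
- jar: jar of blue paint held in a small red vise bolted to the bench. Origin: centre of its underside, z up. Glass 68 mm across to z 80; vise base 130 by 80 mm, jaws to z 57 on its +x and -x sides, vise screw out to 105 mm on its -x side at z 30; capped top at z 109.
- cap: black screw cap, blue disc on top, 52 mm across, 25 mm tall. Origin: centre of its open underside, z up; tight, it is 84 mm above the jar's origin. Grip at z 10 to 25. Unscrews anticlockwise from above (drag about 0.1 N m), climbs 5 mm a turn and stays where left; comes free after about one and a half turns (at the latest 9.4 rad), then lifts straight off. 50 g.
- thread (a joint): how far the cap has been unscrewed, rad: 0 tight, growing anticlockwise from above; the cap is free beyond about 9.4 and the thread stops at 14. It keeps its value once the cap is off.
- tray: shallow open square aluminium tray fixed to the bench, 120 mm square outside, walls 4 mm thick and 14 mm high, inner floor about 4 mm above the bench; origin: centre of its underside, sides along its x and y.
- glue: bystander: white glue bottle with a red top, 48 mm across, 120 mm tall, standing; origin under its centre.
- tin: bystander: labelled steel tin, 72 mm across, 70 mm tall; origin under its centre.
- brush: bystander: brush lying on the bench beyond the mat, lying along its x, handle to -x.
- spool: bystander: small thread spool, 32 mm across, 30 mm tall, standing; origin under its centre.
- offcut: bystander: small wood offcut, 45 by 25 by 18 mm; origin under its centre.

How it is judged:
By the outcome, as a careful person would: the job done as asked, in the order asked, and still so for the second after the job is handed in, with the robot touching nothing.
Of head1, head2, head3, head4 only 2 to 3 are there at a start; the rules pass over those that are not, and their reading is None.
At some moment in a run one of head1, head2, head3, head4 may be knocked a few centimetres aside while the robot is not near it.
Once in a run the grip may slacken for a moment while it holds something.
It also fails if it takes over 210 s, if anything falls off the work surface, if the arm or the gripper's body presses on something with over 40 N, if the wrist force passes 120 N, or if a joint passes its speed limit or range.

ROBOT

A 6-joint arm with a two-finger parallel gripper is mounted at the origin on the work surface. World frame = base frame: x ahead of the robot, y to its left, z up, the work surface at z = 0. Lengths are in m, angles in rad, forces in N, time in s.
With the tool pointing down it reaches from about 0.4 to 0.825 m from the base axis. Payload 7 kg.
Tool frame: the origin (TCP) lies on the centre line of the jaws, within the pads' length; the fingertips stand 14 mm ahead of it and the grasp point (between the pads) lies 5 mm behind it; z points along the fingers, y is the line along which they close (so a half turn about z gives the same grasp; the last joint's range is limited). The gripper opens to 85 mm and grips with 20 to 120 N. Pads are 22 mm wide; open, the fingers measure 114 mm over their backs; the gripper's body (76 mm by 85 mm) begins 54 mm behind the grasp point. The pads swing forward as they close: fully open they stand 13 mm farther back than shut.
Start: joints at [1.462, 0.359, 0.012, 0, -1.224, -0.288], TCP at [0.261, 0.623, 0.245] pointing down, gripper open.
Joint ranges: [-3.07, 3.07], [-1.43, 2.12], [-1.02, 1.25], [-3.03, 1.67], [-3.05, -0], [-3.03, 3.03]. Speed limits (rad/s): [2.39, 2.39, 3.01, 3.14, 3.14, 3.14].

INTERFACE

Orientations are given as [roll, pitch, yaw] about the fixed x, y, z axes, in that order (R = Rz(yaw) Ry(pitch) Rx(roll)).
In Python, from station import robot gives the robot as it stands. The module is installed in compiled form; this text tells all that it offers.
- The arm moves only by the tool step_arm, never from a script. Its argument "series" is a list of rows, each an object of numbers: "wx", "wy", "wz": the turn, a rotation vector about the tool's x, y, z in rad; "dx", "dy", "dz": the shift along the tool's x, y, z in m; "jaw": the finger opening in m, from 0 to 0.0854. In form: [{"wx": .., "wy": .., "wz": .., "dx": .., "dy": .., "dz": .., "jaw": ..}, ...]. A call has exactly 10 rows; each row shifts and turns the commanded pose from where the row before left it, along the tool's axes as they then stand; what a row does not reach is not made up. A row lasts 1/10 s, in which the tool goes at most 50 mm and 8.59 degrees, less where a joint would pass 70% of its speed; a pose out of reach is approached as far as the arm can. A call with a gripper value outside its range is refused whole. The fingers move at their own pace and stop on an object; "force" is the grip in N (left out, the last holds). Time passes only in rows, so rows that do not move let the fingers close, or fill a call up. It gives the time, the measured TCP pose, the force, the opening and the grip force at its end, in the units of the state.
- robot.get_obs(): the state, without advancing time (a new reading comes with each control period).
- robot.grab_frame(name): name is "scene" or "top" or "wrist"; returns a dict with "color" (400x640x3 uint8, red, green, blue), "fx", "fy", "cx", "cy" (pixels), "k1" (the pictures are not rectified: a ray, as slopes to the right and down, at radius r is drawn at 1 + k1 r^2 times it, then the intrinsics apply), "xyz" and "orientation" of the camera in the world. Camera axes: x right, y up, looking along -z (the intrinsics and any distortion apply to the point x, -y, -z); pixel columns grow to the right and rows downward; lengths in m; the calibration is good to about 2 mm. A picture is of the moment at which its call begins. There is no depth.
- robot.finish_job(): hands the job in; it is judged then, once.
Trained networks look in a picture, given as the dict that the camera call returned (one of the last four; its "shot" number tells which), for a name from the list of things; names that differ only in an ending like _2 or _b are one class to them, and where a whole thing is asked for, a point or a joint stands for the part that bears it (a point fixed in the world has none). Each returns a list of dicts, best first, with "confidence" (0 to 1); they miss things now and then, are a little off and sometimes report something else, mostly with a low value. They report only what shows in the picture. A call takes as long as a camera call.
- robot.recognise(picture, query): "point" ([x, y, z] in m, in the coordinates of the camera as it stood for that picture, good to about 4 mm: the middle of the surface that is visible of it).
- robot.regions_of(picture, query): "pixels" (400x640 bool, what is visible of it).
The state is a dict: "t": time; "joint_pos": joint angles; "qd": joint speeds; "effort": joint torques, N m; "ee_pos": TCP position; "ee_rot": TCP orientation; "contact_force": force on the tool from outside, world axes, zero at the start; "ft_torque": the same for the moment, N m; "opening": opening from 0.0 (shut) to 1.0 (fully open); "grasp_force": force on a finger pad.
Only numpy, scipy, OpenCV 4.12 (cv2) and the standard library are available. Lean on these libraries where they do the work, as an engineer would, in place of code of your own. Each camera call takes 0.05 s, during which the arm holds its last target. There are 200 camera calls.

## Working session

There is one attempt and no reset: what is moved stays moved. The work goes in short steps, Python scripts to look and compute and a tool call to move; the robot and the scene stay as the last step left them, time stands still between calls to the robot, and variables do not carry over. Pictures are saved under pics/ and viewed, at most 14 in all, crops included, and the job is handed in when it is done.

Besides the shell and the picture viewer there is one more tool, called after "Emit:" as name(argument=value, ...) on one line, values as JSON. step_arm: Moves the arm, as the interface text tells. Its arguments: {"type":"object","properties":{"series":{"type":"array"},"force":{"type":"number"}},"required":["series"]}

```bash
mkdir -p pics; ls
cat > h.py <<'E'
import numpy as np, cv2
from scipy.spatial.transform import Rotation as R
from station import robot
def cam(p):
    o=np.array(p["orientation"],float)
    return (R.from_euler('xyz',o) if o.size==3 else (R.from_matrix(o) if o.size==9 else R.from_quat(o)))
def world(p,pt): return cam(p).apply(pt)+np.array(p["xyz"])
def ray(p,u,v):
    K=np.array([[p["fx"],0,p["cx"]],[0,p["fy"],p["cy"]],[0,0,1.]])
    d=cv2.undistortPoints(np.array([[[u,v]]],float),K,np.array([p["k1"],0,0,0.]))[0,0]
    return cam(p).apply([d[0],-d[1],-1.])
def atz(p,u,v,z):
    d=ray(p,u,v); c=np.array(p["xyz"]); return c+d*(z-c[2])/d[2]
def proj(p,X):
    c=cam(p).inv().apply(np.array(X)-np.array(p["xyz"])); x,y=c[0]/-c[2],-c[1]/-c[2]; s=1+p["k1"]*(x*x+y*y)
    return np.array([p["fx"]*x*s+p["cx"],p["fy"]*y*s+p["cy"]])
def save(p,n): cv2.imwrite("pics/"+n,cv2.cvtColor(p["color"],cv2.COLOR_RGB2BGR))
E
python3 - <<'E'
from h import *
np.set_printoptions(precision=4,suppress=True)
s=robot.get_obs(); print(s)
for n in("top","scene"):
    p=robot.grab_frame(n); save(p,n+"0.png"); print(n,{k:v for k,v in p.items() if k!="color"})
    for q in "head1 head2 head3 head4 pot1 pot2 pot3 pot4 mat jar cap tray glue tin brush spool offcut".split():
        for d in robot.recognise(p,q)[:2]:
            print(q,round(d["confidence"],2),world(p,d["point"]))
E
```

```text
pics
{'t': 0.0, 'joint_pos': array([ 1.4621,  0.3594,  0.0111, -0.0003, -1.2241, -0.2881]), 'qd': array([-0.0007, -0.0001, -0.0001,  0.0009, -0.0008, -0.0002]), 'effort': array([ -0.0001, -58.3313,  29.343 ,   6.9372,  -0.0059,  -0.    ]), 'ee_pos': array([0.2607, 0.6221, 0.2444]), 'ee_rot': array([ 3.14  , -0.0002, -0.3969]), 'contact_force': array([-0.0947, -0.2857,  0.205 ]), 'ft_torque': array([ 0.0066, -0.05  ,  0.0314]), 'grasp_force': 0.0, 'opening': 1.0008634117818145}
top {'fx': 449.24254256038444, 'fy': 449.24254256038444, 'cx': 316.2897416134798, 'cy': 200.14455267971218, 'k1': -0.014247170025420924, 'xyz': array([0.3817, 0.0103, 1.2766]), 'orientation': array([ 0.1825, -0.0091, -1.5847]), 'shot': 1}
head1 0.79 [ 0.6247 -0.2605  0.0382]
head1 0.74 [0.4451 0.1482 0.0409]
head2 0.79 [ 0.6247 -0.2605  0.0382]
head2 0.74 [0.4451 0.1482 0.0409]
head3 0.79 [ 0.6247 -0.2605  0.0382]
head3 0.74 [0.4451 0.1482 0.0409]
head4 0.79 [ 0.6247 -0.2605  0.0382]
head4 0.74 [0.4451 0.1482 0.0409]
pot1 0.84 [ 0.4769 -0.2968  0.0749]
pot1 0.65 [0.4607 0.2936 0.1053]
pot2 0.84 [ 0.4769 -0.2968
[... 1123 characters left out ...]
t1 0.97 [ 0.4748 -0.2944  0.082 ]
pot1 0.75 [ 0.506  -0.3082  0.0444]
pot2 0.97 [ 0.4748 -0.2944  0.082 ]
pot2 0.75 [ 0.506  -0.3082  0.0444]
pot3 0.97 [ 0.4748 -0.2944  0.082 ]
pot3 0.75 [ 0.506  -0.3082  0.0444]
pot4 0.97 [ 0.4748 -0.2944  0.082 ]
pot4 0.75 [ 0.506  -0.3082  0.0444]
mat 0.68 [ 0.6165 -0.0004 -0.0004]
jar 0.84 [0.4918 0.2755 0.0382]
jar 0.58 [0.7653 0.0896 0.0632]
cap 0.54 [0.4656 0.2872 0.1075]
tray 0.57 [0.4501 0.0082 0.0035]
glue 0.69 [0.7714 0.0888 0.0653]
tin 0.95 [ 0.7931 -0.0825  0.0622]
brush 0.79 [ 0.7497 -0.2983  0.0142]
brush 0.4 [ 0.4465 -0.172   0.0292]
spool 0.46 [0.5437 0.1988 0.0182]
offcut 0.75 [ 0.5362 -0.2146  0.0176]
offcut 0.68 [ 0.5056 -0.3057  0.0444]
```

View pics/top0.png

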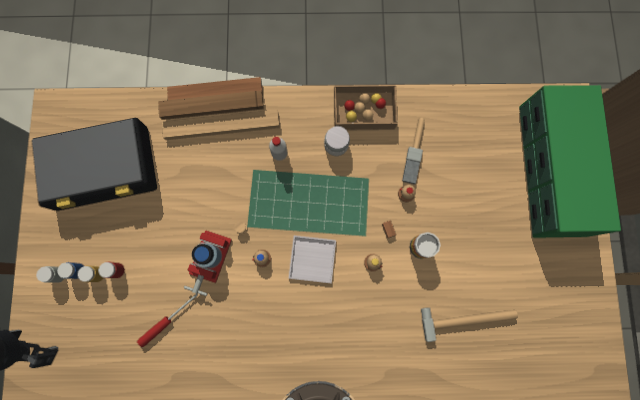

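View pics/scene0.png

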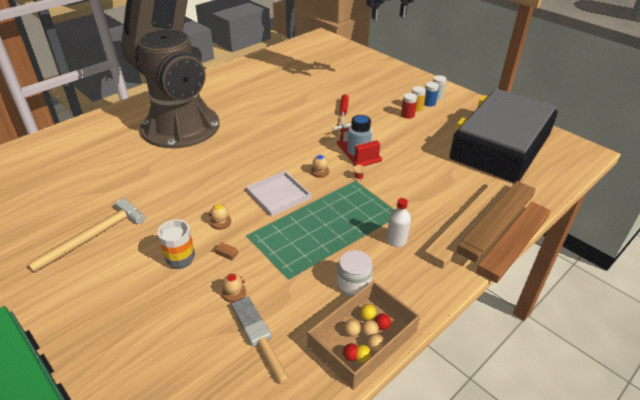

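The bench has three heads: red at about (407,192) in the top view, yellow at (374,262) and blue at (262,258). The pot pile is at (427,245), the mat is centred at (308,202), the tray is at (313,260), and the capped jar is at (205,255). The brush blade is right next to the red head. Next I'll fit the shapes to get accurate positions.

```bash
cat >> h.py <<'E'
PH=[(.0245,0),(.0245,.01),(.013,.01),(.013,.023),(.018,.024),(.02,.026),(.02,.036),(.0175,.044),(.011,.051),(.003,.053)]
def sil(p,prof,x,y,z0):
    m=np.zeros((400,640),np.uint8); t=np.linspace(0,2*np.pi,40)
    for (r1,a),(r2,b) in zip(prof[:-1],prof[1:]):
        P=[proj(p,(x+r*np.cos(k),y+r*np.sin(k),z0+z)) for r,z in((r1,a),(r2,b)) for k in t]
        cv2.fillConvexPoly(m,cv2.convexHull(np.round(np.array(P)*16).astype(np.int32)),1,shift=4)
    return m>0
def fit(p,mask,prof,x,y,z0=0.,steps=6):
    "place the solid of revolution so that its picture has the mask's centroid; returns x,y,IoU"
    c=lambda m:np.argwhere(m).mean(0)[::-1]
    zm=z0+np.mean([z for _,z in prof])
    for _ in range(steps):
        s=sil(p,prof,x,y,z0)
        if not s.any(): return x,y,0.
        d=atz(p,*c(mask),zm)-atz(p,*c(s),zm); x+=d[0]; y+=d[1]
    s=sil(p,prof,x,y,z0); return x,y,(s&mask).sum()/(s|mask).sum()
def heads(p,conf=.3):
    out=[]
    for d in robot.regions_of(p,"head1"):
        m=d["pixels"]
        if d["confidence"]<conf or m.sum()<30: continue
        v,u=np.argwhere(m).mean(0); g=atz(p,u,v,.027)
        f=fit(p,m,PH,g[0],g[1]); out.append((round(d["confidence"],2),np.round(f,4)))
    return out
def blob(p,q,prof,z0=0.,conf=.3):
    out=[]
    for d in robot.regions_of(p,q)[:3]:
        m=d["pixels"]
        if d["confidence"]<conf or m.sum()<30: continue
        v,u=np.argwhere(m).mean(0); g=atz(p,u,v,z0+np.mean([z for _,z in prof]))
        out.append((round(d["confidence"],2),np.round(fit(p,m,prof,g[0],g[1],z0),4)))
    return out
def quad(p,q,z):
    d=robot.regions_of(p,q)[0]; c,_=cv2.findContours(d["pixels"].astype(np.uint8),0,1)
    b=cv2.boxPoints(cv2.minAreaRect(max(c,key=cv2.contourArea))); w=np.array([atz(p,*k,z)[:2] for k in b])
    e=sorted([(w[1]-w[0]),(w[2]-w[1])],key=np.linalg.norm)
    return np.round(w.mean(0),4),[round(float(np.linalg.norm(k)),3) for k in e],[round(float(np.degrees(np.arctan2(k[1],k[0]))),1) for k in e]
def go(x,y,z,yaw=0.):
    s=robot.get_obs(); P=s["ee_pos"]; ys=s["ee_rot"][2]; d=np.array([x,y,z])-P
    print("at",np.round(P,4),"yaw",round(ys,4),"tool d:",np.round(R.from_euler('xyz',s["ee_rot"]).inv().apply(d),4),"wz",round(-((yaw-ys+np.pi)%(2*np.pi)-np.pi),4))
E
python3 - <<'E'
from h import *
np.set_printoptions(precision=4,suppress=True)
for n in("top","scene"):
    p=robot.grab_frame(n)
    print(n,*heads(p),sep="\n  ")
    print("pile",blob(p,"pot4",[(.0285,.0),(.032,.001),(.032,.094)]))
    print("cap",blob(p,"cap",[(.026,.084),(.026,.109)]))
    print("glue",blob(p,"glue",[(.024,.0),(.024,.09),(.012,.095),(.012,.12)]), "tin",blob(p,"tin",[(.036,0),(.036,.07)]))
    if n=="top": print("mat",quad(p,"mat",.001),"tray",quad(p,"tray",.014))
E
```

```text
top
  (0.81, array([ 0.6317, -0.2645,  0.978 ]))
  (0.61, array([ 0.4363, -0.1608,  0.9526]))
  (0.56, array([0.4517, 0.1501, 0.9242]))
pile [(0.75, array([ 0.4783, -0.303 ,  0.7137]))]
cap [(0.7, array([0.4589, 0.2953, 0.8409]))]
glue [(0.83, array([0.7579, 0.1025, 0.8655]))] tin [(0.86, array([ 0.7822, -0.064 ,  0.8481])), (0.41, array([ 0.735 , -0.2849,  0.4055]))]
mat (array([0.6091, 0.0189]), [0.171, 0.345], [-3.0, -94.6]) tray (array([0.4469, 0.0088]), [0.125, 0.125], [-8.4, -98.9])
scene
  (0.86, array([ 0.6332, -0.2652,  0.878 ]))
  (0.57, array([ 0.4371, -0.1613,  0.8857]))
  (0.54, array([0.4539, 0.1498, 0.9196]))
pile [(0.8, array([ 0.5277, -0.3176,  0.1182])), (0.72, array([ 0.5076, -0.3076,  0.1167])), (0.69, array([ 0.4865, -0.2991,  0.1569]))]
cap [(0.73, array([0.461 , 0.2936, 0.713 ])), (0.34, array([0.7896, 0.0557, 0.5603]))]
glue [(0.62, array([0.7613, 0.0971, 0.7812]))] tin [(0.71, array([ 0.781 , -0.0663,  0.7516]))]
```

Emit:
step_arm(series=[{"wz": -0.132}, {"wz": -0.132}, {"wz": -0.133}, {}, {}, {}, {}, {}, {}, {}], force=40)

```text
invalid input at $.series[0]: expected keys wx, wy, wz, dx, dy, dz, jaw
```

Emit:
step_arm(series=[{"wx": 0, "wy": 0, "wz": -0.132, "dx": 0, "dy": 0, "dz": 0, "jaw": 0.085}, {"wx": 0, "wy": 0, "wz": -0.132, "dx": 0, "dy": 0, "dz": 0, "jaw": 0.085}, {"wx": 0, "wy": 0, "wz": -0.133, "dx": 0, "dy": 0, "dz": 0, "jaw": 0.085}, {"wx": 0, "wy": 0, "wz": 0, "dx": 0.03, "dy": 0.03, "dz": 0, "jaw": 0.085}, {"wx": 0, "wy": 0, "wz": 0, "dx": 0.03, "dy": 0.03, "dz": 0, "jaw": 0.085}, {"wx": 0, "wy": 0, "wz": 0, "dx": 0.03, "dy": 0.03, "dz": 0, "jaw": 0.085}, {"wx": 0, "wy": 0, "wz": 0, "dx": 0.03, "dy": 0.03, "dz": 0, "jaw": 0.085}, {"wx": 0, "wy": 0, "wz": 0, "dx": 0.03, "dy": 0.03, "dz": 0, "jaw": 0.085}, {"wx": 0, "wy": 0, "wz": 0, "dx": 0.03, "dy": 0.03, "dz": 0, "jaw": 0.085}, {"wx": 0, "wy": 0, "wz": 0, "dx": 0.03, "dy": 0.03, "dz": 0, "jaw": 0.085}], force=40)

```text
t: 3.5
ee_pos: [0.4719, 0.4113, 0.2456]
ee_rot: [-3.141, -0.0, 0.0]
contact_force: [0.7, -0.1, 0.2]
opening: 0.993
grasp_force: 0.0
```

Emit:
step_arm(series=[{"wx": 0, "wy": 0, "wz": 0, "dx": 0, "dy": 0.045, "dz": 0, "jaw": 0.085}, {"wx": 0, "wy": 0, "wz": 0, "dx": 0, "dy": 0.045, "dz": 0, "jaw": 0.085}, {"wx": 0, "wy": 0, "wz": 0, "dx": 0, "dy": 0.045, "dz": 0, "jaw": 0.085}, {"wx": 0, "wy": 0, "wz": 0, "dx": 0, "dy": 0.045, "dz": 0, "jaw": 0.085}, {"wx": 0, "wy": 0, "wz": 0, "dx": 0, "dy": 0.045, "dz": 0, "jaw": 0.085}, {"wx": 0, "wy": 0, "wz": 0, "dx": 0, "dy": 0.045, "dz": 0, "jaw": 0.085}, {"wx": 0, "wy": 0, "wz": 0, "dx": 0, "dy": 0.045, "dz": 0, "jaw": 0.085}, {"wx": 0, "wy": 0, "wz": 0, "dx": 0, "dy": 0.045, "dz": 0, "jaw": 0.085}, {"wx": 0, "wy": 0, "wz": 0, "dx": 0, "dy": 0.045, "dz": 0, "jaw": 0.085}, {"wx": 0, "wy": 0, "wz": 0, "dx": 0, "dy": 0.045, "dz": 0, "jaw": 0.085}])

```text
t: 4.5
ee_pos: [0.4707, -0.0391, 0.2458]
ee_rot: [-3.141, -0.001, 0.001]
contact_force: [0.7, -0.3, -0.0]
opening: 0.995
grasp_force: 0.0
```

Emit:
step_arm(series=[{"wx": 0, "wy": 0, "wz": 0, "dx": 0, "dy": 0.045, "dz": 0, "jaw": 0.085}, {"wx": 0, "wy": 0, "wz": 0, "dx": 0, "dy": 0.045, "dz": 0, "jaw": 0.085}, {"wx": 0, "wy": 0, "wz": 0, "dx": 0, "dy": 0.045, "dz": 0, "jaw": 0.085}, {"wx": 0, "wy": 0, "wz": 0, "dx": 0, "dy": 0.04, "dz": 0, "jaw": 0.085}, {"wx": 0, "wy": 0, "wz": 0, "dx": 0, "dy": 0.03, "dz": 0, "jaw": 0.085}, {"wx": 0, "wy": 0, "wz": 0, "dx": 0, "dy": 0.02, "dz": 0, "jaw": 0.085}, {"wx": 0, "wy": 0, "wz": 0, "dx": 0, "dy": 0, "dz": 0, "jaw": 0.085}, {"wx": 0, "wy": 0, "wz": 0, "dx": 0, "dy": 0, "dz": 0, "jaw": 0.085}, {"wx": 0, "wy": 0, "wz": 0, "dx": 0, "dy": 0, "dz": 0, "jaw": 0.085}, {"wx": 0, "wy": 0, "wz": 0, "dx": 0, "dy": 0, "dz": 0, "jaw": 0.085}])

```text
t: 5.5
ee_pos: [0.4712, -0.2616, 0.2455]
ee_rot: [-3.142, -0.0, 0.001]
contact_force: [0.8, 0.1, -0.1]
opening: 0.995
grasp_force: 0.0
```

Run:
```python
from h import *
np.set_printoptions(precision=4,suppress=True)
s=robot.get_obs(); print(s["t"],s["ee_pos"],s["ee_rot"],s["joint_pos"])
T=[(.0285,.094),(.032,.094),(.032,.075)]
p=robot.grab_frame("wrist"); save(p,"w1.png"); print(p["xyz"],p["orientation"]); print(blob(p,"pot4",T))
p=robot.grab_frame("scene"); save(p,"s1.png"); print(blob(p,"pot4",T)); print(heads(p))
p=robot.grab_frame("top"); print(blob(p,"pot4",T)); print(heads(p))
go(.478,-.3,.15)
```

```text
5.5 [ 0.4712 -0.2616  0.2455] [-3.1416 -0.0004  0.0014] [-0.143   0.1346 -0.288  -0.0001 -1.1478  1.7152]
[ 0.5509 -0.2607  0.3736] [-0.3171 -0.0006 -1.5701]
[(0.81, array([ 0.4782, -0.2937,  0.9673])), (0.66, array([ 0.5104, -0.2755,  0.0212]))]
[(0.75, array([ 0.56  , -0.3295,  0.2626])), (0.7, array([ 0.5401, -0.3213,  0.2313])), (0.63, array([ 0.4794, -0.2987,  0.9341]))]
[(0.88, array([ 0.4378, -0.1616,  0.9079])), (0.68, array([0.4542, 0.1485, 0.8693])), (0.58, array([ 0.6336, -0.2659,  0.866 ])), (0.41, array([0.3774, 0.3869, 0.7674]))]
[(0.6, array([ 0.4591, -0.2899,  0.2831]))]
[(0.5, array([0.453 , 0.1519, 0.8473]))]
at [ 0.4711 -0.2623  0.2453] yaw 0.0005 tool d: [0.0069 0.0377 0.0953] wz 0.0005
```

View pics/w1.png

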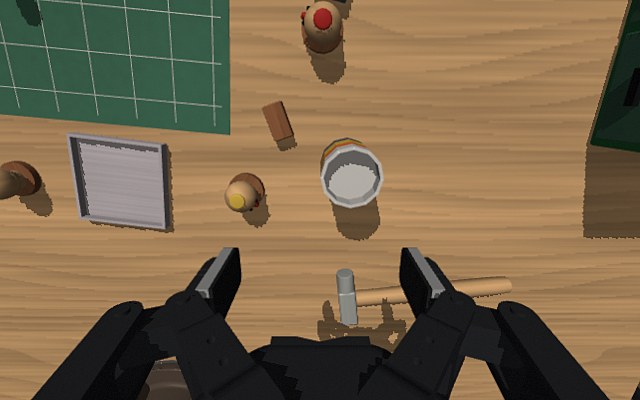

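The wrist view shows the pile from above, with its rim centred near (351,173). The fitted positions agree to within about 5 mm, mostly along the closing direction. I'll descend and grip the top pot.

Emit:
step_arm(series=[{"wx": 0, "wy": 0, "wz": 0, "dx": 0.004, "dy": 0.016, "dz": 0, "jaw": 0.085}, {"wx": 0, "wy": 0, "wz": 0, "dx": 0.0035, "dy": 0.017, "dz": 0, "jaw": 0.085}, {"wx": 0, "wy": 0, "wz": 0, "dx": 0, "dy": 0, "dz": 0.03, "jaw": 0.085}, {"wx": 0, "wy": 0, "wz": 0, "dx": 0, "dy": 0, "dz": 0.04, "jaw": 0.085}, {"wx": 0, "wy": 0, "wz": 0, "dx": 0, "dy": 0, "dz": 0.04, "jaw": 0.085}, {"wx": 0, "wy": 0, "wz": 0, "dx": 0, "dy": 0, "dz": 0.025, "jaw": 0.085}, {"wx": 0, "wy": 0, "wz": 0, "dx": 0, "dy": 0, "dz": 0.017, "jaw": 0.085}, {"wx": 0, "wy": 0, "wz": 0, "dx": 0, "dy": 0, "dz": 0, "jaw": 0.085}, {"wx": 0, "wy": 0, "wz": 0, "dx": 0, "dy": 0, "dz": 0, "jaw": 0.07}, {"wx": 0, "wy": 0, "wz": 0, "dx": 0, "dy": 0, "dz": 0, "jaw": 0.05}], force=30)

```text
t: 6.9
ee_pos: [0.4796, -0.2961, 0.0948]
ee_rot: [3.141, -0.002, 0.0]
contact_force: [-0.5, 0.1, 1.9]
opening: 0.745
grasp_force: 32.4
```

Emit:
step_arm(series=[{"wx": 0, "wy": 0, "wz": 0, "dx": 0, "dy": 0, "dz": 0, "jaw": 0.05}, {"wx": 0, "wy": 0, "wz": 0, "dx": 0, "dy": 0, "dz": 0, "jaw": 0.05}, {"wx": 0, "wy": 0, "wz": 0, "dx": 0, "dy": 0, "dz": 0, "jaw": 0.05}, {"wx": 0, "wy": 0, "wz": 0, "dx": 0, "dy": 0, "dz": 0, "jaw": 0.05}, {"wx": 0, "wy": 0, "wz": 0, "dx": 0, "dy": 0, "dz": 0, "jaw": 0.05}, {"wx": 0, "wy": 0, "wz": 0, "dx": 0, "dy": 0, "dz": 0, "jaw": 0.05}, {"wx": 0, "wy": 0, "wz": 0, "dx": 0, "dy": 0, "dz": 0, "jaw": 0.05}, {"wx": 0, "wy": 0, "wz": 0, "dx": 0, "dy": 0, "dz": 0, "jaw": 0.05}, {"wx": 0, "wy": 0, "wz": 0, "dx": 0, "dy": 0, "dz": 0, "jaw": 0.05}, {"wx": 0, "wy": 0, "wz": 0, "dx": 0, "dy": 0, "dz": 0, "jaw": 0.05}])

```text
t: 7.9
ee_pos: [0.4795, -0.2959, 0.0946]
ee_rot: [3.14, -0.002, 0.001]
contact_force: [0.2, -2.1, 6.6]
opening: 0.743
grasp_force: 33.2
```

Run:
```python
from h import *
s=robot.get_obs(); print(s["t"],s["grasp_force"],s["opening"],s["contact_force"]); go(.61,.13,.2)
p=robot.grab_frame("wrist"); save(p,"w2.png")
```

```text
7.9 33.2059932500124 0.7427453549680917 [ 0.18243661 -2.05553342  6.55853338]
at [ 0.4795 -0.2959  0.0946] yaw 0.0008 tool d: [ 0.131  -0.4257 -0.1056] wz 0.0008
```

View pics/w2.png

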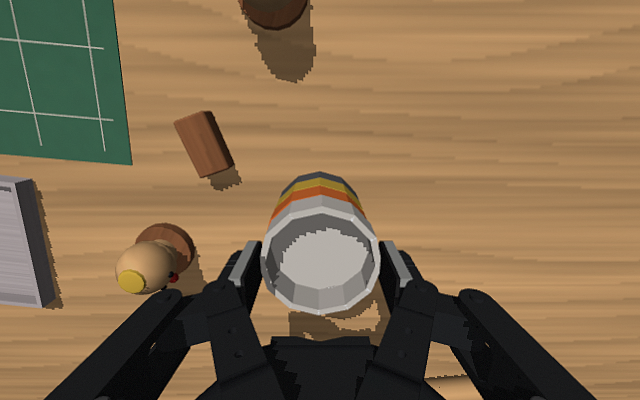

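The white pot is held: it opens to 63 mm and sits centred between the pads. I'll carry it to the mat's left slot.

Emit:
step_arm(series=[{"wx": 0, "wy": 0, "wz": 0, "dx": 0, "dy": 0, "dz": -0.01, "jaw": 0.05}, {"wx": 0, "wy": 0, "wz": 0, "dx": 0, "dy": 0, "dz": -0.02, "jaw": 0.05}, {"wx": 0, "wy": 0, "wz": 0, "dx": 0, "dy": 0, "dz": -0.03, "jaw": 0.05}, {"wx": 0, "wy": 0, "wz": 0, "dx": 0, "dy": 0, "dz": -0.03, "jaw": 0.05}, {"wx": 0, "wy": 0, "wz": 0, "dx": 0, "dy": 0, "dz": -0.03, "jaw": 0.05}, {"wx": 0, "wy": 0, "wz": 0, "dx": 0.01, "dy": -0.025, "dz": 0, "jaw": 0.05}, {"wx": 0, "wy": 0, "wz": 0, "dx": 0.015, "dy": -0.04, "dz": 0, "jaw": 0.05}, {"wx": 0, "wy": 0, "wz": 0, "dx": 0.015, "dy": -0.04, "dz": 0, "jaw": 0.05}, {"wx": 0, "wy": 0, "wz": 0, "dx": 0.015, "dy": -0.04, "dz": 0, "jaw": 0.05}, {"wx": 0, "wy": 0, "wz": 0, "dx": 0.015, "dy": -0.04, "dz": 0, "jaw": 0.05}], force=40)

```text
t: 8.95
ee_pos: [0.5484, -0.1086, 0.2138]
ee_rot: [-3.141, -0.0, -0.0]
contact_force: [0.8, -1.1, -0.1]
opening: 0.736
grasp_force: 44.0
```

Emit:
step_arm(series=[{"wx": 0, "wy": 0, "wz": 0, "dx": 0.015, "dy": -0.04, "dz": 0, "jaw": 0.05}, {"wx": 0, "wy": 0, "wz": 0, "dx": 0.015, "dy": -0.04, "dz": 0, "jaw": 0.05}, {"wx": 0, "wy": 0, "wz": 0, "dx": 0.015, "dy": -0.04, "dz": 0, "jaw": 0.05}, {"wx": 0, "wy": 0, "wz": 0, "dx": 0.01, "dy": -0.04, "dz": 0, "jaw": 0.05}, {"wx": 0, "wy": 0, "wz": 0, "dx": 0.01, "dy": -0.04, "dz": 0, "jaw": 0.05}, {"wx": 0, "wy": 0, "wz": 0, "dx": 0.001, "dy": -0.03, "dz": 0, "jaw": 0.05}, {"wx": 0, "wy": 0, "wz": 0, "dx": 0, "dy": -0.01, "dz": 0, "jaw": 0.05}, {"wx": 0, "wy": 0, "wz": 0, "dx": 0, "dy": 0, "dz": 0.03, "jaw": 0.05}, {"wx": 0, "wy": 0, "wz": 0, "dx": 0, "dy": 0, "dz": 0.04, "jaw": 0.05}, {"wx": 0, "wy": 0, "wz": 0, "dx": 0, "dy": 0, "dz": 0.04, "jaw": 0.05}])

```text
t: 9.95
ee_pos: [0.6143, 0.1296, 0.1031]
ee_rot: [-3.141, -0.001, 0.0]
contact_force: [0.9, 0.7, -1.3]
opening: 0.737
grasp_force: 44.0
```

Run:
```python
from h import *
s=robot.get_obs(); print(s["t"],s["grasp_force"],s["opening"],s["contact_force"]); go(.615,.129,.0366)
```

```text
9.95 44.00491151958704 0.7373097889624123 [ 0.8557491   0.68232925 -1.28477362]
at [0.6143 0.1296 0.1031] yaw 0.0002 tool d: [0.0006 0.0006 0.0665] wz 0.0002
```

Emit:
step_arm(series=[{"wx": 0, "wy": 0, "wz": 0, "dx": 0, "dy": 0, "dz": 0.03, "jaw": 0.05}, {"wx": 0, "wy": 0, "wz": 0, "dx": 0, "dy": 0, "dz": 0.02, "jaw": 0.05}, {"wx": 0, "wy": 0, "wz": 0, "dx": 0, "dy": 0, "dz": 0.01, "jaw": 0.05}, {"wx": 0, "wy": 0, "wz": 0, "dx": 0, "dy": 0, "dz": 0.004, "jaw": 0.05}, {"wx": 0, "wy": 0, "wz": 0, "dx": 0, "dy": 0, "dz": 0.002, "jaw": 0.05}, {"wx": 0, "wy": 0, "wz": 0, "dx": 0, "dy": 0, "dz": 0, "jaw": 0.05}, {"wx": 0, "wy": 0, "wz": 0, "dx": 0, "dy": 0, "dz": 0, "jaw": 0.05}, {"wx": 0, "wy": 0, "wz": 0, "dx": 0, "dy": 0, "dz": 0, "jaw": 0.05}, {"wx": 0, "wy": 0, "wz": 0, "dx": 0, "dy": 0, "dz": 0, "jaw": 0.05}, {"wx": 0, "wy": 0, "wz": 0, "dx": 0, "dy": 0, "dz": 0, "jaw": 0.05}])

```text
t: 10.95
ee_pos: [0.6146, 0.1297, 0.0376]
ee_rot: [-3.141, -0.001, 0.0]
contact_force: [0.6, -0.5, -0.6]
opening: 0.743
grasp_force: 44.0
```

Emit:
step_arm(series=[{"wx": 0, "wy": 0, "wz": 0, "dx": 0, "dy": 0, "dz": 0, "jaw": 0.068}, {"wx": 0, "wy": 0, "wz": 0, "dx": 0, "dy": 0, "dz": 0, "jaw": 0.075}, {"wx": 0, "wy": 0, "wz": 0, "dx": 0, "dy": 0, "dz": 0, "jaw": 0.085}, {"wx": 0, "wy": 0, "wz": 0, "dx": 0, "dy": 0, "dz": 0, "jaw": 0.085}, {"wx": 0, "wy": 0, "wz": 0, "dx": 0, "dy": 0, "dz": -0.02, "jaw": 0.085}, {"wx": 0, "wy": 0, "wz": 0, "dx": 0, "dy": 0, "dz": -0.04, "jaw": 0.085}, {"wx": 0, "wy": 0, "wz": 0, "dx": 0, "dy": 0, "dz": -0.04, "jaw": 0.085}, {"wx": 0, "wy": 0, "wz": 0, "dx": -0.02, "dy": 0, "dz": -0.04, "jaw": 0.085}, {"wx": 0, "wy": 0, "wz": 0, "dx": -0.035, "dy": -0.005, "dz": -0.02, "jaw": 0.085}, {"wx": 0, "wy": 0, "wz": 0, "dx": -0.035, "dy": -0.005, "dz": 0, "jaw": 0.085}])

```text
t: 11.95
ee_pos: [0.5253, 0.1403, 0.2006]
ee_rot: [-3.139, -0.005, -0.0]
contact_force: [-0.2, 0.3, -0.3]
opening: 0.997
grasp_force: 0.0
```

Emit:
step_arm(series=[{"wx": 0, "wy": 0, "wz": 0, "dx": -0.035, "dy": -0.005, "dz": 0, "jaw": 0.085}, {"wx": 0, "wy": 0, "wz": 0, "dx": -0.02, "dy": -0.005, "dz": 0, "jaw": 0.085}, {"wx": 0, "wy": 0, "wz": 0, "dx": -0.01, "dy": 0, "dz": 0, "jaw": 0.085}, {"wx": 0, "wy": 0, "wz": 0, "dx": 0, "dy": 0, "dz": 0, "jaw": 0.085}, {"wx": 0, "wy": 0, "wz": 0, "dx": 0, "dy": 0, "dz": 0, "jaw": 0.085}, {"wx": 0, "wy": 0, "wz": 0, "dx": 0, "dy": 0, "dz": 0, "jaw": 0.085}, {"wx": 0, "wy": 0, "wz": 0, "dx": 0, "dy": 0, "dz": 0, "jaw": 0.085}, {"wx": 0, "wy": 0, "wz": 0, "dx": 0, "dy": 0, "dz": 0, "jaw": 0.085}, {"wx": 0, "wy": 0, "wz": 0, "dx": 0, "dy": 0, "dz": 0, "jaw": 0.085}, {"wx": 0, "wy": 0, "wz": 0, "dx": 0, "dy": 0, "dz": 0, "jaw": 0.085}])

```text
t: 12.95
ee_pos: [0.4596, 0.1495, 0.1972]
ee_rot: [3.141, 0.0, -0.0]
contact_force: [0.2, -0.2, 0.5]
opening: 0.997
grasp_force: 0.0
```

```bash
cat >> h.py <<'E'
TOP=[(.0285,.034),(.032,.034),(.032,.015)]
def survey(z0s=(.001,)):
    s=robot.get_obs(); print("t",round(s["t"],2),"F",round(s["grasp_force"],1),"open",round(s["opening"],3))
    for n in("wrist","scene","top"):
        p=robot.grab_frame(n); print(n,"heads",[f for f in heads(p) if f[1][2]>.6])
        for z0 in z0s: print("   pots z0",z0,[f for f in blob(p,"pot4",TOP,z0) if f[1][2]>.5])
    return p
E
python3 - <<'E'
from h import *
np.set_printoptions(precision=4,suppress=True)
survey(); go(.453,.15,.037)
p=robot.grab_frame("wrist"); save(p,"w3.png")
E
```

```text
t 12.95 F 0.0 open 0.997
wrist heads [(0.83, array([0.4534, 0.1533, 0.9644])), (0.78, array([ 0.4371, -0.1584,  0.9367]))]
   pots z0 0.001 [(0.56, array([0.612 , 0.1309, 0.9798]))]
scene heads [(0.86, array([ 0.4365, -0.1612,  0.9329])), (0.61, array([0.4542, 0.1484, 0.7658])), (0.57, array([ 0.6326, -0.2655,  0.8986]))]
   pots z0 0.001 [(0.74, array([ 0.4405, -0.2818,  0.9683])), (0.74, array([0.6173, 0.1233, 0.9266]))]
top heads [(0.52, array([ 0.4365, -0.1603,  0.852 ])), (0.5, array([ 0.6321, -0.2639,  0.8442]))]
   pots z0 0.001 [(0.96, array([0.6117, 0.1277, 0.9274])), (0.76, array([ 0.4802, -0.3065,  0.9838]))]
at [0.4595 0.1496 0.1973] yaw 0.0002 tool d: [-0.0065 -0.0004  0.1603] wz 0.0002
```

View pics/w3.png

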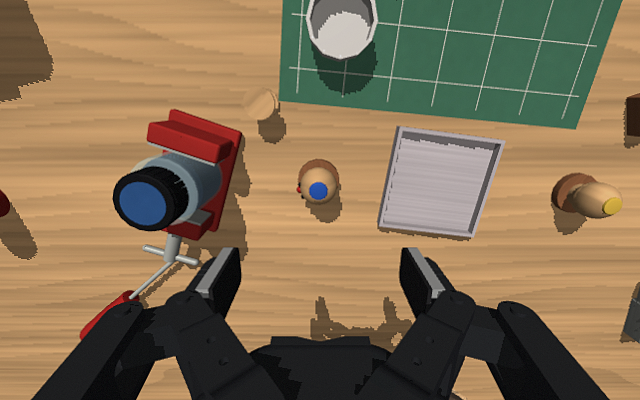

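The wrist view shows the white pot upright on the mat at about (342,20), blue head at (319,185), with clear room for the fingers. Next I'll grip the blue head.

Emit:
step_arm(series=[{"wx": 0, "wy": 0, "wz": 0, "dx": -0.0062, "dy": -0.0025, "dz": 0.01, "jaw": 0.075}, {"wx": 0, "wy": 0, "wz": 0, "dx": 0, "dy": 0, "dz": 0.03, "jaw": 0.075}, {"wx": 0, "wy": 0, "wz": 0, "dx": 0, "dy": 0, "dz": 0.04, "jaw": 0.075}, {"wx": 0, "wy": 0, "wz": 0, "dx": 0, "dy": 0, "dz": 0.04, "jaw": 0.075}, {"wx": 0, "wy": 0, "wz": 0, "dx": 0, "dy": 0, "dz": 0.03, "jaw": 0.075}, {"wx": 0, "wy": 0, "wz": 0, "dx": 0, "dy": 0, "dz": 0.0105, "jaw": 0.075}, {"wx": 0, "wy": 0, "wz": 0, "dx": 0, "dy": 0, "dz": 0, "jaw": 0.06}, {"wx": 0, "wy": 0, "wz": 0, "dx": 0, "dy": 0, "dz": 0, "jaw": 0.045}, {"wx": 0, "wy": 0, "wz": 0, "dx": 0, "dy": 0, "dz": 0, "jaw": 0.03}, {"wx": 0, "wy": 0, "wz": 0, "dx": 0, "dy": 0, "dz": 0, "jaw": 0.03}], force=30)

```text
t: 14.45
ee_pos: [0.4542, 0.1529, 0.0383]
ee_rot: [-3.14, -0.002, 0.0]
contact_force: [-1.3, 0.7, 4.4]
opening: 0.455
grasp_force: 30.6
```

Emit:
step_arm(series=[{"wx": 0, "wy": 0, "wz": 0, "dx": 0, "dy": 0, "dz": 0, "jaw": 0.03}, {"wx": 0, "wy": 0, "wz": 0, "dx": 0, "dy": 0, "dz": 0, "jaw": 0.03}, {"wx": 0, "wy": 0, "wz": 0, "dx": 0, "dy": 0, "dz": 0, "jaw": 0.03}, {"wx": 0, "wy": 0, "wz": 0, "dx": 0, "dy": 0, "dz": -0.01, "jaw": 0.03}, {"wx": 0, "wy": 0, "wz": 0, "dx": 0, "dy": 0, "dz": -0.02, "jaw": 0.03}, {"wx": 0, "wy": 0, "wz": 0, "dx": 0, "dy": 0, "dz": -0.03, "jaw": 0.03}, {"wx": 0, "wy": 0, "wz": 0, "dx": 0, "dy": 0, "dz": -0.03, "jaw": 0.03}, {"wx": 0, "wy": 0, "wz": 0, "dx": 0, "dy": 0, "dz": -0.02, "jaw": 0.03}, {"wx": 0, "wy": 0, "wz": 0, "dx": 0, "dy": 0, "dz": 0, "jaw": 0.03}, {"wx": 0, "wy": 0, "wz": 0, "dx": 0, "dy": 0, "dz": 0, "jaw": 0.03}])

```text
t: 15.45
ee_pos: [0.4532, 0.1521, 0.1476]
ee_rot: [-3.14, -0.001, -0.0]
contact_force: [0.1, 0.7, -0.6]
opening: 0.45
grasp_force: 30.4
```

Run:
```python
from h import *
s=robot.get_obs(); print(s["t"],s["grasp_force"],s["opening"],s["contact_force"]); go(.613,.1297,.16)
p=robot.grab_frame("wrist"); save(p,"w4.png")
```

```text
15.45 30.4386305809021 0.4503829178718128 [ 0.10463986  0.65368809 -0.63501874]
at [0.4532 0.1521 0.1476] yaw -0.0001 tool d: [ 0.1598  0.0224 -0.0122] wz -0.0001
```

View pics/w4.png

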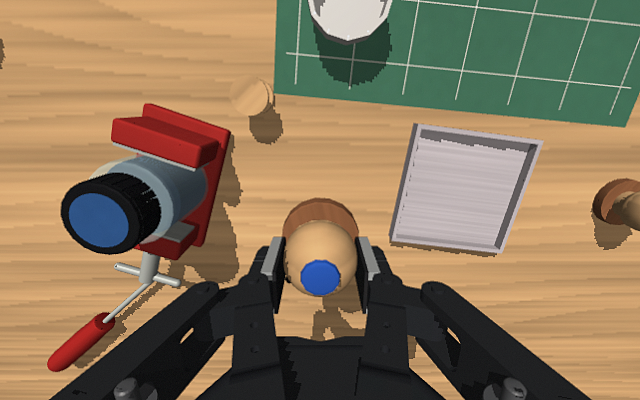

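The blue head is held upright and centred. I'll carry it over the white pot and lower it in.

Emit:
step_arm(series=[{"wx": 0, "wy": 0, "wz": 0, "dx": 0.02, "dy": 0.0024, "dz": 0, "jaw": 0.03}, {"wx": 0, "wy": 0, "wz": 0, "dx": 0.03, "dy": 0.004, "dz": 0, "jaw": 0.03}, {"wx": 0, "wy": 0, "wz": 0, "dx": 0.03, "dy": 0.004, "dz": 0, "jaw": 0.03}, {"wx": 0, "wy": 0, "wz": 0, "dx": 0.03, "dy": 0.004, "dz": 0, "jaw": 0.03}, {"wx": 0, "wy": 0, "wz": 0, "dx": 0.03, "dy": 0.004, "dz": 0, "jaw": 0.03}, {"wx": 0, "wy": 0, "wz": 0, "dx": 0.02, "dy": 0.004, "dz": 0, "jaw": 0.03}, {"wx": 0, "wy": 0, "wz": 0, "dx": 0, "dy": 0, "dz": 0, "jaw": 0.03}, {"wx": 0, "wy": 0, "wz": 0, "dx": 0, "dy": 0, "dz": 0.02, "jaw": 0.03}, {"wx": 0, "wy": 0, "wz": 0, "dx": 0, "dy": 0, "dz": 0.02, "jaw": 0.03}, {"wx": 0, "wy": 0, "wz": 0, "dx": 0, "dy": 0, "dz": 0.02, "jaw": 0.03}])

```text
t: 16.5
ee_pos: [0.612, 0.1294, 0.0851]
ee_rot: [3.141, 0.002, -0.0]
contact_force: [0.1, 0.8, -2.2]
opening: 0.451
grasp_force: 30.4
```

Emit:
step_arm(series=[{"wx": 0, "wy": 0, "wz": 0, "dx": 0, "dy": 0, "dz": 0.005, "jaw": 0.03}, {"wx": 0, "wy": 0, "wz": 0, "dx": 0, "dy": 0, "dz": 0.005, "jaw": 0.03}, {"wx": 0, "wy": 0, "wz": 0, "dx": 0, "dy": 0, "dz": 0.005, "jaw": 0.03}, {"wx": 0, "wy": 0, "wz": 0, "dx": 0, "dy": 0, "dz": 0.005, "jaw": 0.03}, {"wx": 0, "wy": 0, "wz": 0, "dx": 0, "dy": 0, "dz": 0.003, "jaw": 0.03}, {"wx": 0, "wy": 0, "wz": 0, "dx": 0, "dy": 0, "dz": 0, "jaw": 0.03}, {"wx": 0, "wy": 0, "wz": 0, "dx": 0, "dy": 0, "dz": 0, "jaw": 0.03}, {"wx": 0, "wy": 0, "wz": 0, "dx": 0, "dy": 0, "dz": 0, "jaw": 0.03}, {"wx": 0, "wy": 0, "wz": 0, "dx": 0, "dy": 0, "dz": 0, "jaw": 0.03}, {"wx": 0, "wy": 0, "wz": 0, "dx": 0, "dy": 0, "dz": 0, "jaw": 0.03}])

```text
t: 17.5
ee_pos: [0.6133, 0.1297, 0.064]
ee_rot: [-3.141, -0.0, 0.0]
contact_force: [-0.8, 0.0, 0.2]
opening: 0.455
grasp_force: 30.4
```

Run:
```python
from h import *
s=robot.get_obs(); print(s["t"],s["grasp_force"],s["opening"],s["contact_force"]); go(.613,.1297,.053)
p=robot.grab_frame("wrist"); save(p,"w5.png")
```

```text
17.5 30.437398552894592 0.454897200561021 [-0.76776918  0.02628143  0.21390115]
at [0.6133 0.1297 0.064 ] yaw 0.0002 tool d: [-0.0003  0.      0.011 ] wz 0.0002
```

View pics/w5.png

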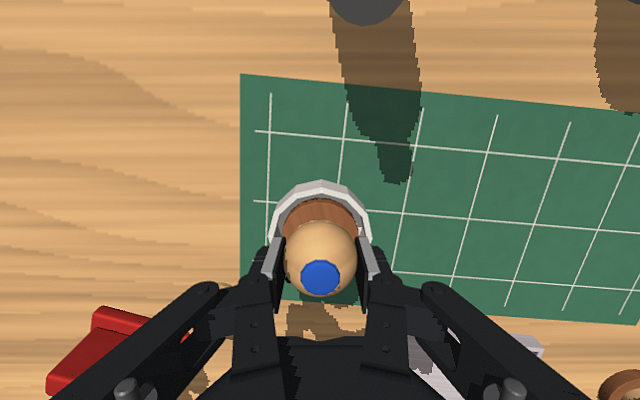

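The plate is inside the rim with no contact force. I'll seat it, release, and go back to the pile.

Emit:
step_arm(series=[{"wx": 0, "wy": 0, "wz": 0, "dx": 0, "dy": 0, "dz": 0.005, "jaw": 0.03}, {"wx": 0, "wy": 0, "wz": 0, "dx": 0, "dy": 0, "dz": 0.005, "jaw": 0.03}, {"wx": 0, "wy": 0, "wz": 0, "dx": 0, "dy": 0, "dz": 0, "jaw": 0.03}, {"wx": 0, "wy": 0, "wz": 0, "dx": 0, "dy": 0, "dz": 0, "jaw": 0.043}, {"wx": 0, "wy": 0, "wz": 0, "dx": 0, "dy": 0, "dz": 0, "jaw": 0.055}, {"wx": 0, "wy": 0, "wz": 0, "dx": 0, "dy": 0, "dz": 0, "jaw": 0.065}, {"wx": 0, "wy": 0, "wz": 0, "dx": 0, "dy": 0, "dz": -0.02, "jaw": 0.075}, {"wx": 0, "wy": 0, "wz": 0, "dx": 0, "dy": 0, "dz": -0.04, "jaw": 0.085}, {"wx": 0, "wy": 0, "wz": 0, "dx": 0, "dy": 0, "dz": -0.04, "jaw": 0.085}, {"wx": 0, "wy": 0, "wz": 0, "dx": 0, "dy": 0, "dz": -0.04, "jaw": 0.085}])

```text
t: 18.55
ee_pos: [0.6131, 0.1296, 0.1955]
ee_rot: [3.142, -0.0, 0.0]
contact_force: [-0.1, 0.8, -0.9]
opening: 0.993
grasp_force: 0.0
```

Emit:
step_arm(series=[{"wx": 0, "wy": 0, "wz": 0, "dx": -0.01, "dy": 0.03, "dz": -0.02, "jaw": 0.085}, {"wx": 0, "wy": 0, "wz": 0, "dx": -0.014, "dy": 0.044, "dz": 0, "jaw": 0.085}, {"wx": 0, "wy": 0, "wz": 0, "dx": -0.014, "dy": 0.044, "dz": 0, "jaw": 0.085}, {"wx": 0, "wy": 0, "wz": 0, "dx": -0.014, "dy": 0.044, "dz": 0, "jaw": 0.085}, {"wx": 0, "wy": 0, "wz": 0, "dx": -0.014, "dy": 0.044, "dz": 0, "jaw": 0.085}, {"wx": 0, "wy": 0, "wz": 0, "dx": -0.014, "dy": 0.044, "dz": 0, "jaw": 0.085}, {"wx": 0, "wy": 0, "wz": 0, "dx": -0.014, "dy": 0.044, "dz": 0, "jaw": 0.085}, {"wx": 0, "wy": 0, "wz": 0, "dx": -0.014, "dy": 0.044, "dz": 0, "jaw": 0.085}, {"wx": 0, "wy": 0, "wz": 0, "dx": -0.014, "dy": 0.044, "dz": 0, "jaw": 0.085}, {"wx": 0, "wy": 0, "wz": 0, "dx": -0.012, "dy": 0.03, "dz": 0, "jaw": 0.085}])

```text
t: 19.55
ee_pos: [0.4783, -0.2846, 0.2142]
ee_rot: [3.141, -0.001, -0.001]
contact_force: [0.2, -0.1, -0.5]
opening: 0.997
grasp_force: 0.0
```

Emit:
step_arm(series=[{"wx": 0, "wy": 0, "wz": 0, "dx": 0, "dy": 0.01, "dz": 0, "jaw": 0.085}, {"wx": 0, "wy": 0, "wz": 0, "dx": 0, "dy": 0, "dz": 0, "jaw": 0.085}, {"wx": 0, "wy": 0, "wz": 0, "dx": 0, "dy": 0, "dz": 0, "jaw": 0.085}, {"wx": 0, "wy": 0, "wz": 0, "dx": 0, "dy": 0, "dz": 0, "jaw": 0.085}, {"wx": 0, "wy": 0, "wz": 0, "dx": 0, "dy": 0, "dz": 0, "jaw": 0.085}, {"wx": 0, "wy": 0, "wz": 0, "dx": 0, "dy": 0, "dz": 0, "jaw": 0.085}, {"wx": 0, "wy": 0, "wz": 0, "dx": 0, "dy": 0, "dz": 0, "jaw": 0.085}, {"wx": 0, "wy": 0, "wz": 0, "dx": 0, "dy": 0, "dz": 0, "jaw": 0.085}, {"wx": 0, "wy": 0, "wz": 0, "dx": 0, "dy": 0, "dz": 0, "jaw": 0.085}, {"wx": 0, "wy": 0, "wz": 0, "dx": 0, "dy": 0, "dz": 0, "jaw": 0.085}])

```text
t: 20.55
ee_pos: [0.4794, -0.2923, 0.2138]
ee_rot: [3.142, -0.0, 0.0]
contact_force: [-0.7, 0.1, 0.5]
opening: 0.993
grasp_force: 0.0
```

Run:
```python
from h import *
np.set_printoptions(precision=4,suppress=True)
survey((.04,)); go(.479,-.296,.073)
p=robot.grab_frame("scene"); save(p,"s2.png")
```

```text
t 20.55 F 0.0 open 0.993
wrist heads [(0.85, array([ 0.6333, -0.2623,  0.9564]))]
   pots z0 0.04 [(0.63, array([ 0.478 , -0.2937,  0.9735]))]
scene heads [(0.79, array([0.5961, 0.1459, 0.6493])), (0.73, array([ 0.6313, -0.2651,  0.8617])), (0.68, array([ 0.4387, -0.1612,  0.842 ]))]
   pots z0 0.04 [(0.73, array([ 0.4793, -0.2979,  0.9262]))]
top heads [(0.65, array([0.6127, 0.1308, 0.7992]))]
   pots z0 0.04 [(0.69, array([ 0.4639, -0.2956,  0.5048]))]
at [ 0.4793 -0.2924  0.2138] yaw 0.0001 tool d: [-0.0003  0.0036  0.1408] wz 0.0001
```

View pics/s2.png

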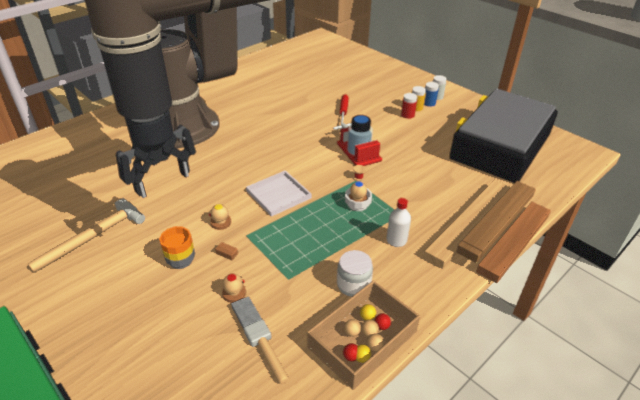

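The scene shows the blue head seated in the white pot on the mat at about (358,195), and the orange pot is now on top of the pile at (177,240). Next is the orange pot.

Emit:
step_arm(series=[{"wx": 0, "wy": 0, "wz": 0, "dx": 0, "dy": 0.003, "dz": 0.03, "jaw": 0.085}, {"wx": 0, "wy": 0, "wz": 0, "dx": 0, "dy": 0, "dz": 0.04, "jaw": 0.085}, {"wx": 0, "wy": 0, "wz": 0, "dx": 0, "dy": 0, "dz": 0.04, "jaw": 0.085}, {"wx": 0, "wy": 0, "wz": 0, "dx": 0, "dy": 0, "dz": 0.02, "jaw": 0.085}, {"wx": 0, "wy": 0, "wz": 0, "dx": 0, "dy": 0, "dz": 0.01, "jaw": 0.085}, {"wx": 0, "wy": 0, "wz": 0, "dx": 0, "dy": 0, "dz": 0, "jaw": 0.085}, {"wx": 0, "wy": 0, "wz": 0, "dx": 0, "dy": 0, "dz": 0, "jaw": 0.07}, {"wx": 0, "wy": 0, "wz": 0, "dx": 0, "dy": 0, "dz": 0, "jaw": 0.05}, {"wx": 0, "wy": 0, "wz": 0, "dx": 0, "dy": 0, "dz": 0, "jaw": 0.05}, {"wx": 0, "wy": 0, "wz": 0, "dx": 0, "dy": 0, "dz": 0, "jaw": 0.05}], force=40)

```text
t: 22.05
ee_pos: [0.4805, -0.2957, 0.0759]
ee_rot: [3.14, -0.003, 0.001]
contact_force: [-1.3, 0.8, 6.7]
opening: 0.736
grasp_force: 42.7
```

Emit:
step_arm(series=[{"wx": 0, "wy": 0, "wz": 0, "dx": 0, "dy": 0, "dz": 0, "jaw": 0.05}, {"wx": 0, "wy": 0, "wz": 0, "dx": 0, "dy": 0, "dz": -0.01, "jaw": 0.05}, {"wx": 0, "wy": 0, "wz": 0, "dx": 0, "dy": 0, "dz": -0.02, "jaw": 0.05}, {"wx": 0, "wy": 0, "wz": 0, "dx": 0, "dy": 0, "dz": -0.03, "jaw": 0.05}, {"wx": 0, "wy": 0, "wz": 0, "dx": 0, "dy": 0, "dz": -0.04, "jaw": 0.05}, {"wx": 0, "wy": 0, "wz": 0, "dx": 0, "dy": 0, "dz": -0.03, "jaw": 0.05}, {"wx": 0, "wy": 0, "wz": 0, "dx": 0, "dy": 0, "dz": 0, "jaw": 0.05}, {"wx": 0, "wy": 0, "wz": 0, "dx": 0, "dy": 0, "dz": 0, "jaw": 0.05}, {"wx": 0, "wy": 0, "wz": 0, "dx": 0, "dy": 0, "dz": 0, "jaw": 0.05}, {"wx": 0, "wy": 0, "wz": 0, "dx": 0, "dy": 0, "dz": 0, "jaw": 0.05}])

```text
t: 23.05
ee_pos: [0.4787, -0.2951, 0.2029]
ee_rot: [-3.141, 0.002, 0.0]
contact_force: [-0.9, -0.1, -0.6]
opening: 0.737
grasp_force: 44.0
```

Emit:
step_arm(series=[{"wx": 0, "wy": 0, "wz": 0, "dx": 0.01, "dy": -0.025, "dz": 0, "jaw": 0.05}, {"wx": 0, "wy": 0, "wz": 0, "dx": 0.017, "dy": -0.04, "dz": 0, "jaw": 0.05}, {"wx": 0, "wy": 0, "wz": 0, "dx": 0.017, "dy": -0.04, "dz": 0, "jaw": 0.05}, {"wx": 0, "wy": 0, "wz": 0, "dx": 0.017, "dy": -0.04, "dz": 0, "jaw": 0.05}, {"wx": 0, "wy": 0, "wz": 0, "dx": 0.017, "dy": -0.04, "dz": 0, "jaw": 0.05}, {"wx": 0, "wy": 0, "wz": 0, "dx": 0.017, "dy": -0.04, "dz": 0, "jaw": 0.05}, {"wx": 0, "wy": 0, "wz": 0, "dx": 0.017, "dy": -0.04, "dz": 0, "jaw": 0.05}, {"wx": 0, "wy": 0, "wz": 0, "dx": 0.017, "dy": -0.03, "dz": 0, "jaw": 0.05}, {"wx": 0, "wy": 0, "wz": 0, "dx": 0, "dy": -0.02, "dz": 0, "jaw": 0.05}, {"wx": 0, "wy": 0, "wz": 0, "dx": 0, "dy": 0, "dz": 0, "jaw": 0.05}])

```text
t: 24.05
ee_pos: [0.6083, 0.022, 0.2023]
ee_rot: [3.141, 0.002, 0.003]
contact_force: [-0.6, -0.2, -0.7]
opening: 0.735
grasp_force: 44.0
```

Run:
```python
from h import *
s=robot.get_obs(); print(s["t"],s["grasp_force"],s["opening"],s["contact_force"]); go(.608,.019,.0372)
```

```text
24.05 44.00425985455513 0.7352727519945733 [-0.58656763 -0.23748942 -0.73747089]
at [0.6083 0.022  0.2023] yaw 0.0028 tool d: [1.000e-04 2.900e-03 1.651e-01] wz 0.0028
```

Emit:
step_arm(series=[{"wx": 0, "wy": 0, "wz": 0, "dx": 0, "dy": 0, "dz": 0.02, "jaw": 0.05}, {"wx": 0, "wy": 0, "wz": 0, "dx": 0, "dy": 0, "dz": 0.04, "jaw": 0.05}, {"wx": 0, "wy": 0, "wz": 0, "dx": 0, "dy": 0, "dz": 0.04, "jaw": 0.05}, {"wx": 0, "wy": 0, "wz": 0, "dx": 0, "dy": 0, "dz": 0.03, "jaw": 0.05}, {"wx": 0, "wy": 0, "wz": 0, "dx": 0, "dy": 0, "dz": 0.02, "jaw": 0.05}, {"wx": 0, "wy": 0, "wz": 0, "dx": 0, "dy": 0, "dz": 0.01, "jaw": 0.05}, {"wx": 0, "wy": 0, "wz": 0, "dx": 0, "dy": 0, "dz": 0.003, "jaw": 0.05}, {"wx": 0, "wy": 0, "wz": 0, "dx": 0, "dy": 0, "dz": 0.0015, "jaw": 0.05}, {"wx": 0, "wy": 0, "wz": 0, "dx": 0, "dy": 0, "dz": 0, "jaw": 0.05}, {"wx": 0, "wy": 0, "wz": 0, "dx": 0, "dy": 0, "dz": 0, "jaw": 0.05}])

```text
t: 25.05
ee_pos: [0.609, 0.0199, 0.0405]
ee_rot: [-3.141, -0.002, 0.0]
contact_force: [-0.7, 0.5, -1.0]
opening: 0.738
grasp_force: 44.0
```

Emit:
step_arm(series=[{"wx": 0, "wy": 0, "wz": 0, "dx": 0, "dy": 0, "dz": 0, "jaw": 0.068}, {"wx": 0, "wy": 0, "wz": 0, "dx": 0, "dy": 0, "dz": 0, "jaw": 0.075}, {"wx": 0, "wy": 0, "wz": 0, "dx": 0, "dy": 0, "dz": 0, "jaw": 0.08}, {"wx": 0, "wy": 0, "wz": 0, "dx": 0, "dy": 0, "dz": 0, "jaw": 0.08}, {"wx": 0, "wy": 0, "wz": 0, "dx": 0, "dy": 0, "dz": -0.02, "jaw": 0.08}, {"wx": 0, "wy": 0, "wz": 0, "dx": 0, "dy": 0, "dz": -0.04, "jaw": 0.08}, {"wx": 0, "wy": 0, "wz": 0, "dx": 0, "dy": 0, "dz": -0.04, "jaw": 0.08}, {"wx": 0, "wy": 0, "wz": 0, "dx": -0.02, "dy": 0.01, "dz": -0.04, "jaw": 0.08}, {"wx": 0, "wy": 0, "wz": 0, "dx": -0.03, "dy": 0.03, "dz": -0.02, "jaw": 0.08}, {"wx": 0, "wy": 0, "wz": 0, "dx": -0.035, "dy": 0.035, "dz": 0, "jaw": 0.08}])

```text
t: 26.05
ee_pos: [0.5247, -0.0552, 0.2027]
ee_rot: [-3.141, -0.006, 0.002]
contact_force: [0.5, -1.2, -0.8]
opening: 0.934
grasp_force: 0.0
```

Emit:
step_arm(series=[{"wx": 0, "wy": 0, "wz": 0, "dx": -0.035, "dy": 0.035, "dz": 0, "jaw": 0.08}, {"wx": 0, "wy": 0, "wz": 0, "dx": -0.03, "dy": 0.035, "dz": 0, "jaw": 0.08}, {"wx": 0, "wy": 0, "wz": 0, "dx": -0.02, "dy": 0.02, "dz": 0, "jaw": 0.08}, {"wx": 0, "wy": 0, "wz": 0, "dx": 0, "dy": 0.01, "dz": 0, "jaw": 0.08}, {"wx": 0, "wy": 0, "wz": 0, "dx": 0, "dy": 0, "dz": 0, "jaw": 0.08}, {"wx": 0, "wy": 0, "wz": 0, "dx": 0, "dy": 0, "dz": 0, "jaw": 0.08}, {"wx": 0, "wy": 0, "wz": 0, "dx": 0, "dy": 0, "dz": 0, "jaw": 0.08}, {"wx": 0, "wy": 0, "wz": 0, "dx": 0, "dy": 0, "dz": 0, "jaw": 0.08}, {"wx": 0, "wy": 0, "wz": 0, "dx": 0, "dy": 0, "dz": 0, "jaw": 0.08}, {"wx": 0, "wy": 0, "wz": 0, "dx": 0, "dy": 0, "dz": 0, "jaw": 0.08}])

```text
t: 27.05
ee_pos: [0.4385, -0.155, 0.1991]
ee_rot: [3.142, 0.0, 0.001]
contact_force: [-0.3, -0.6, -0.6]
opening: 0.94
grasp_force: 0.0
```

Run:
```python
from h import *
np.set_printoptions(precision=4,suppress=True)
survey(); go(.437,-.16,.037)
```

```text
t 27.05 F 0.0 open 0.94
wrist heads [(0.86, array([0.6187, 0.1552, 0.901 ])), (0.83, array([ 0.6319, -0.2632,  0.7871])), (0.76, array([ 0.4367, -0.1589,  0.9349]))]
   pots z0 0.001 [(0.88, array([0.6054, 0.0198, 0.9745])), (0.73, array([ 0.4751, -0.3032,  0.8856]))]
scene heads [(0.83, array([0.5962, 0.1469, 0.7292])), (0.8, array([ 0.6314, -0.2651,  0.839 ])), (0.73, array([ 0.4374, -0.162 ,  0.8449]))]
   pots z0 0.001 [(0.9, array([0.6094, 0.0145, 0.9554])), (0.82, array([ 0.461 , -0.2894,  0.9719]))]
top heads [(0.53, array([ 0.6322, -0.2673,  0.9061])), (0.52, array([0.6147, 0.13  , 0.8519]))]
   pots z0 0.001 [(0.66, array([ 0.7863, -0.0664,  0.7865])), (0.6, array([0.6045, 0.0194, 0.9385]))]
at [ 0.4383 -0.1554  0.1993] yaw 0.0002 tool d: [-0.0014  0.0046  0.1623] wz 0.0002
```

Emit:
step_arm(series=[{"wx": 0, "wy": 0, "wz": 0, "dx": -0.0015, "dy": 0.005, "dz": 0.01, "jaw": 0.075}, {"wx": 0, "wy": 0, "wz": 0, "dx": 0, "dy": 0, "dz": 0.03, "jaw": 0.075}, {"wx": 0, "wy": 0, "wz": 0, "dx": 0, "dy": 0, "dz": 0.04, "jaw": 0.075}, {"wx": 0, "wy": 0, "wz": 0, "dx": 0, "dy": 0, "dz": 0.04, "jaw": 0.075}, {"wx": 0, "wy": 0, "wz": 0, "dx": 0, "dy": 0, "dz": 0.03, "jaw": 0.075}, {"wx": 0, "wy": 0, "wz": 0, "dx": 0, "dy": 0, "dz": 0.012, "jaw": 0.075}, {"wx": 0, "wy": 0, "wz": 0, "dx": 0, "dy": 0, "dz": 0, "jaw": 0.06}, {"wx": 0, "wy": 0, "wz": 0, "dx": 0, "dy": 0, "dz": 0, "jaw": 0.045}, {"wx": 0, "wy": 0, "wz": 0, "dx": 0, "dy": 0, "dz": 0, "jaw": 0.03}, {"wx": 0, "wy": 0, "wz": 0, "dx": 0, "dy": 0, "dz": 0, "jaw": 0.03}], force=30)

```text
t: 28.5
ee_pos: [0.4375, -0.1603, 0.0382]
ee_rot: [-3.141, -0.002, 0.0]
contact_force: [0.1, -0.1, -0.5]
opening: 0.448
grasp_force: 30.2
```

Emit:
step_arm(series=[{"wx": 0, "wy": 0, "wz": 0, "dx": 0, "dy": 0, "dz": 0, "jaw": 0.03}, {"wx": 0, "wy": 0, "wz": 0, "dx": 0, "dy": 0, "dz": 0, "jaw": 0.03}, {"wx": 0, "wy": 0, "wz": 0, "dx": 0, "dy": 0, "dz": 0, "jaw": 0.03}, {"wx": 0, "wy": 0, "wz": 0, "dx": 0, "dy": 0, "dz": -0.01, "jaw": 0.03}, {"wx": 0, "wy": 0, "wz": 0, "dx": 0, "dy": 0, "dz": -0.02, "jaw": 0.03}, {"wx": 0, "wy": 0, "wz": 0, "dx": 0, "dy": 0, "dz": -0.03, "jaw": 0.03}, {"wx": 0, "wy": 0, "wz": 0, "dx": 0, "dy": 0, "dz": -0.03, "jaw": 0.03}, {"wx": 0, "wy": 0, "wz": 0, "dx": 0, "dy": 0, "dz": -0.02, "jaw": 0.03}, {"wx": 0, "wy": 0, "wz": 0, "dx": 0, "dy": 0, "dz": 0, "jaw": 0.03}, {"wx": 0, "wy": 0, "wz": 0, "dx": 0, "dy": 0, "dz": 0, "jaw": 0.03}])

```text
t: 29.5
ee_pos: [0.4368, -0.1602, 0.1478]
ee_rot: [-3.141, -0.001, 0.0]
contact_force: [0.3, 0.2, -1.3]
opening: 0.455
grasp_force: 30.4
```

Run:
```python
from h import *
s=robot.get_obs(); print(s["t"],s["grasp_force"],s["opening"],s["contact_force"]); go(.606,.0199,.06)
```

```text
29.5 30.37515163421631 0.455321681823597 [ 0.27350276  0.20593521 -1.34335446]
at [ 0.4368 -0.1602  0.1478] yaw 0.0 tool d: [ 0.1691 -0.1801  0.0881] wz 0.0
```

Emit:
step_arm(series=[{"wx": 0, "wy": 0, "wz": 0, "dx": 0.015, "dy": -0.016, "dz": 0, "jaw": 0.03}, {"wx": 0, "wy": 0, "wz": 0, "dx": 0.03, "dy": -0.032, "dz": 0, "jaw": 0.03}, {"wx": 0, "wy": 0, "wz": 0, "dx": 0.03, "dy": -0.032, "dz": 0, "jaw": 0.03}, {"wx": 0, "wy": 0, "wz": 0, "dx": 0.03, "dy": -0.032, "dz": 0, "jaw": 0.03}, {"wx": 0, "wy": 0, "wz": 0, "dx": 0.03, "dy": -0.032, "dz": 0, "jaw": 0.03}, {"wx": 0, "wy": 0, "wz": 0, "dx": 0.024, "dy": -0.026, "dz": 0, "jaw": 0.03}, {"wx": 0, "wy": 0, "wz": 0, "dx": 0.01, "dy": -0.01, "dz": 0, "jaw": 0.03}, {"wx": 0, "wy": 0, "wz": 0, "dx": 0, "dy": 0, "dz": 0, "jaw": 0.03}, {"wx": 0, "wy": 0, "wz": 0, "dx": 0, "dy": 0, "dz": 0.02, "jaw": 0.03}, {"wx": 0, "wy": 0, "wz": 0, "dx": 0, "dy": 0, "dz": 0.03, "jaw": 0.03}])

```text
t: 30.5
ee_pos: [0.6058, 0.0192, 0.0977]
ee_rot: [-3.141, -0.002, 0.0]
contact_force: [0.4, 0.5, -1.5]
opening: 0.452
grasp_force: 30.4
```

Emit:
step_arm(series=[{"wx": 0, "wy": 0, "wz": 0, "dx": 0, "dy": 0, "dz": 0.01, "jaw": 0.03}, {"wx": 0, "wy": 0, "wz": 0, "dx": 0, "dy": 0, "dz": 0.005, "jaw": 0.03}, {"wx": 0, "wy": 0, "wz": 0, "dx": 0, "dy": 0, "dz": 0.005, "jaw": 0.03}, {"wx": 0, "wy": 0, "wz": 0, "dx": 0, "dy": 0, "dz": 0.005, "jaw": 0.03}, {"wx": 0, "wy": 0, "wz": 0, "dx": 0, "dy": 0, "dz": 0.005, "jaw": 0.03}, {"wx": 0, "wy": 0, "wz": 0, "dx": 0, "dy": 0, "dz": 0.003, "jaw": 0.03}, {"wx": 0, "wy": 0, "wz": 0, "dx": 0, "dy": 0, "dz": 0, "jaw": 0.03}, {"wx": 0, "wy": 0, "wz": 0, "dx": 0, "dy": 0, "dz": 0, "jaw": 0.03}, {"wx": 0, "wy": 0, "wz": 0, "dx": 0, "dy": 0, "dz": 0, "jaw": 0.03}, {"wx": 0, "wy": 0, "wz": 0, "dx": 0, "dy": 0, "dz": 0, "jaw": 0.03}])

```text
t: 31.5
ee_pos: [0.6059, 0.0198, 0.0646]
ee_rot: [-3.141, -0.0, 0.0]
contact_force: [0.3, -0.3, -1.6]
opening: 0.449
grasp_force: 30.4
```

Run:
```python
from h import *
s=robot.get_obs(); print(s["t"],s["grasp_force"],s["opening"],s["contact_force"]); go(.606,.0199,.054)
p=robot.grab_frame("wrist"); save(p,"w6.png")
```

```text
31.5 30.405794978141785 0.4493167070396146 [ 0.30155718 -0.28594873 -1.59264639]
at [0.6059 0.0198 0.0646] yaw 0.0003 tool d: [ 0.0001 -0.0001  0.0106] wz 0.0003
```

View pics/w6.png

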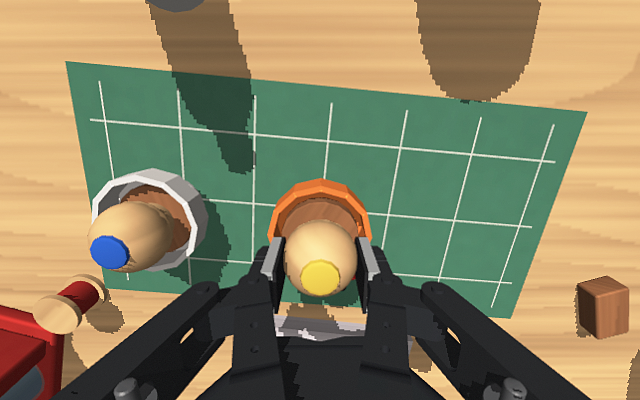

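Yellow head is inside the orange rim with no contact. Seat it, release, and return to the pile.

Emit:
step_arm(series=[{"wx": 0, "wy": 0, "wz": 0, "dx": 0, "dy": 0, "dz": 0.005, "jaw": 0.03}, {"wx": 0, "wy": 0, "wz": 0, "dx": 0, "dy": 0, "dz": 0.0053, "jaw": 0.03}, {"wx": 0, "wy": 0, "wz": 0, "dx": 0, "dy": 0, "dz": 0, "jaw": 0.03}, {"wx": 0, "wy": 0, "wz": 0, "dx": 0, "dy": 0, "dz": 0, "jaw": 0.043}, {"wx": 0, "wy": 0, "wz": 0, "dx": 0, "dy": 0, "dz": 0, "jaw": 0.055}, {"wx": 0, "wy": 0, "wz": 0, "dx": 0, "dy": 0, "dz": 0, "jaw": 0.065}, {"wx": 0, "wy": 0, "wz": 0, "dx": 0, "dy": 0, "dz": -0.02, "jaw": 0.07}, {"wx": 0, "wy": 0, "wz": 0, "dx": 0, "dy": 0, "dz": -0.04, "jaw": 0.085}, {"wx": 0, "wy": 0, "wz": 0, "dx": 0, "dy": 0, "dz": -0.04, "jaw": 0.085}, {"wx": 0, "wy": 0, "wz": 0, "dx": 0, "dy": 0, "dz": -0.04, "jaw": 0.085}])

```text
t: 32.55
ee_pos: [0.6056, 0.0196, 0.1958]
ee_rot: [3.142, -0.0, 0.0]
contact_force: [0.8, 0.1, -0.7]
opening: 0.999
grasp_force: 0.0
```

Emit:
step_arm(series=[{"wx": 0, "wy": 0, "wz": 0, "dx": -0.01, "dy": 0.03, "dz": 0, "jaw": 0.085}, {"wx": 0, "wy": 0, "wz": 0, "dx": -0.018, "dy": 0.042, "dz": 0, "jaw": 0.085}, {"wx": 0, "wy": 0, "wz": 0, "dx": -0.018, "dy": 0.042, "dz": 0, "jaw": 0.085}, {"wx": 0, "wy": 0, "wz": 0, "dx": -0.018, "dy": 0.042, "dz": 0, "jaw": 0.085}, {"wx": 0, "wy": 0, "wz": 0, "dx": -0.018, "dy": 0.042, "dz": 0, "jaw": 0.085}, {"wx": 0, "wy": 0, "wz": 0, "dx": -0.018, "dy": 0.042, "dz": 0, "jaw": 0.085}, {"wx": 0, "wy": 0, "wz": 0, "dx": -0.018, "dy": 0.042, "dz": 0, "jaw": 0.085}, {"wx": 0, "wy": 0, "wz": 0, "dx": -0.009, "dy": 0.024, "dz": 0, "jaw": 0.085}, {"wx": 0, "wy": 0, "wz": 0, "dx": 0, "dy": 0.01, "dz": 0, "jaw": 0.085}, {"wx": 0, "wy": 0, "wz": 0, "dx": 0, "dy": 0, "dz": 0, "jaw": 0.085}])

```text
t: 33.55
ee_pos: [0.4788, -0.2974, 0.1941]
ee_rot: [3.141, -0.0, -0.002]
contact_force: [-0.8, 0.8, -0.2]
opening: 0.999
grasp_force: 0.0
```

Emit:
step_arm(series=[{"wx": 0, "wy": 0, "wz": 0, "dx": 0, "dy": 0, "dz": 0, "jaw": 0.085}, {"wx": 0, "wy": 0, "wz": 0, "dx": 0, "dy": 0, "dz": 0, "jaw": 0.085}, {"wx": 0, "wy": 0, "wz": 0, "dx": 0, "dy": 0, "dz": 0, "jaw": 0.085}, {"wx": 0, "wy": 0, "wz": 0, "dx": 0, "dy": 0, "dz": 0, "jaw": 0.085}, {"wx": 0, "wy": 0, "wz": 0, "dx": 0, "dy": 0, "dz": 0, "jaw": 0.085}, {"wx": 0, "wy": 0, "wz": 0, "dx": 0, "dy": 0, "dz": 0, "jaw": 0.085}, {"wx": 0, "wy": 0, "wz": 0, "dx": 0, "dy": 0, "dz": 0, "jaw": 0.085}, {"wx": 0, "wy": 0, "wz": 0, "dx": 0, "dy": 0, "dz": 0, "jaw": 0.085}, {"wx": 0, "wy": 0, "wz": 0, "dx": 0, "dy": 0, "dz": 0, "jaw": 0.085}, {"wx": 0, "wy": 0, "wz": 0, "dx": 0, "dy": 0, "dz": 0, "jaw": 0.085}])

```text
t: 34.55
ee_pos: [0.4788, -0.2964, 0.194]
ee_rot: [-3.142, -0.0, 0.0]
contact_force: [-0.1, 0.4, -0.8]
opening: 0.995
grasp_force: 0.0
```

Run:
```python
from h import *
np.set_printoptions(precision=4,suppress=True)
p=survey((.02,)); save(p,"t3.png"); go(.479,-.296,.0535)
```

```text
t 34.55 F 0.0 open 0.995
wrist heads [(0.98, array([ 0.6332, -0.2623,  0.9626])), (0.58, array([0.6094, 0.0481, 0.8785]))]
   pots z0 0.02 [(0.76, array([ 0.4779, -0.2937,  0.9728])), (0.7, array([ 0.6015, -0.0107,  0.5373]))]
scene heads [(0.96, array([ 0.6332, -0.2656,  0.9051])), (0.85, array([0.588 , 0.034 , 0.7566])), (0.78, array([0.5965, 0.1466, 0.731 ]))]
   pots z0 0.02 [(0.84, array([ 0.4789, -0.2968,  0.9501]))]
top heads [(0.8, array([0.6141, 0.1293, 0.9478])), (0.57, array([0.6056, 0.0185, 0.8851]))]
   pots z0 0.02 [(0.66, array([ 0.4646, -0.2945,  0.5218]))]
at [ 0.4789 -0.2963  0.194 ] yaw 0.0002 tool d: [ 0.0001 -0.0003  0.1405] wz 0.0002
```

View pics/t3.png

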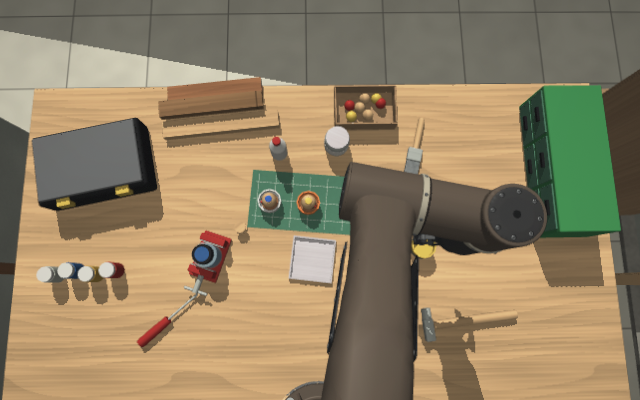

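The top view shows the blue and yellow heads potted at (269,201) and (308,203). I'll move the third pot to the right slot.

Emit:
step_arm(series=[{"wx": 0, "wy": 0, "wz": 0, "dx": 0, "dy": 0, "dz": 0.03, "jaw": 0.085}, {"wx": 0, "wy": 0, "wz": 0, "dx": 0, "dy": 0, "dz": 0.04, "jaw": 0.085}, {"wx": 0, "wy": 0, "wz": 0, "dx": 0, "dy": 0, "dz": 0.04, "jaw": 0.085}, {"wx": 0, "wy": 0, "wz": 0, "dx": 0, "dy": 0, "dz": 0.02, "jaw": 0.085}, {"wx": 0, "wy": 0, "wz": 0, "dx": 0, "dy": 0, "dz": 0.01, "jaw": 0.085}, {"wx": 0, "wy": 0, "wz": 0, "dx": 0, "dy": 0, "dz": 0, "jaw": 0.085}, {"wx": 0, "wy": 0, "wz": 0, "dx": 0, "dy": 0, "dz": 0, "jaw": 0.07}, {"wx": 0, "wy": 0, "wz": 0, "dx": 0, "dy": 0, "dz": 0, "jaw": 0.05}, {"wx": 0, "wy": 0, "wz": 0, "dx": 0, "dy": 0, "dz": 0, "jaw": 0.05}, {"wx": 0, "wy": 0, "wz": 0, "dx": 0, "dy": 0, "dz": 0, "jaw": 0.05}], force=40)

```text
t: 36.0
ee_pos: [0.48, -0.2967, 0.0562]
ee_rot: [3.141, -0.003, 0.001]
contact_force: [-0.3, 0.8, 5.8]
opening: 0.741
grasp_force: 42.5
```

Emit:
step_arm(series=[{"wx": 0, "wy": 0, "wz": 0, "dx": 0, "dy": 0, "dz": 0, "jaw": 0.05}, {"wx": 0, "wy": 0, "wz": 0, "dx": 0, "dy": 0, "dz": -0.01, "jaw": 0.05}, {"wx": 0, "wy": 0, "wz": 0, "dx": 0, "dy": 0, "dz": -0.02, "jaw": 0.05}, {"wx": 0, "wy": 0, "wz": 0, "dx": 0, "dy": 0, "dz": -0.03, "jaw": 0.05}, {"wx": 0, "wy": 0, "wz": 0, "dx": 0, "dy": 0, "dz": -0.04, "jaw": 0.05}, {"wx": 0, "wy": 0, "wz": 0, "dx": 0, "dy": 0, "dz": -0.03, "jaw": 0.05}, {"wx": 0, "wy": 0, "wz": 0, "dx": 0, "dy": 0, "dz": 0, "jaw": 0.05}, {"wx": 0, "wy": 0, "wz": 0, "dx": 0, "dy": 0, "dz": 0, "jaw": 0.05}, {"wx": 0, "wy": 0, "wz": 0, "dx": 0, "dy": 0, "dz": 0, "jaw": 0.05}, {"wx": 0, "wy": 0, "wz": 0, "dx": 0, "dy": 0, "dz": 0, "jaw": 0.05}])

```text
t: 37.0
ee_pos: [0.4783, -0.2961, 0.1832]
ee_rot: [-3.141, 0.002, 0.0]
contact_force: [-0.8, 0.5, -1.1]
opening: 0.738
grasp_force: 44.0
```

Emit:
step_arm(series=[{"wx": 0, "wy": 0, "wz": 0, "dx": 0.015, "dy": -0.026, "dz": 0, "jaw": 0.05}, {"wx": 0, "wy": 0, "wz": 0, "dx": 0.02, "dy": -0.04, "dz": 0, "jaw": 0.05}, {"wx": 0, "wy": 0, "wz": 0, "dx": 0.02, "dy": -0.04, "dz": 0, "jaw": 0.05}, {"wx": 0, "wy": 0, "wz": 0, "dx": 0.02, "dy": -0.04, "dz": 0, "jaw": 0.05}, {"wx": 0, "wy": 0, "wz": 0, "dx": 0.02, "dy": -0.03, "dz": 0, "jaw": 0.05}, {"wx": 0, "wy": 0, "wz": 0, "dx": 0.02, "dy": -0.02, "dz": 0, "jaw": 0.05}, {"wx": 0, "wy": 0, "wz": 0, "dx": 0.006, "dy": -0.01, "dz": 0, "jaw": 0.05}, {"wx": 0, "wy": 0, "wz": 0, "dx": 0, "dy": 0, "dz": 0, "jaw": 0.05}, {"wx": 0, "wy": 0, "wz": 0, "dx": 0, "dy": 0, "dz": 0, "jaw": 0.05}, {"wx": 0, "wy": 0, "wz": 0, "dx": 0, "dy": 0, "dz": 0, "jaw": 0.05}])

```text
t: 38.0
ee_pos: [0.599, -0.0912, 0.1837]
ee_rot: [3.141, 0.001, -0.001]
contact_force: [0.0, -0.1, -1.5]
opening: 0.735
grasp_force: 44.0
```

Run:
```python
from h import *
s=robot.get_obs(); print(s["t"],s["grasp_force"],s["opening"],s["contact_force"]); go(.6,-.09,.038)
np.set_printoptions(precision=4,suppress=True)
p=robot.grab_frame("scene"); print(heads(p),blob(p,"pot4",TOP,0))
```

```text
38.0 43.990937657654285 0.7350627394629826 [ 0.04883831 -0.07881224 -1.52506856]
at [ 0.599  -0.0912  0.1837] yaw -0.0007 tool d: [ 0.0011 -0.0012  0.1457] wz -0.0007
[(0.77, array([0.5966, 0.1466, 0.7214])), (0.71, array([ 0.7703, -0.0536,  0.458 ])), (0.67, array([ 0.6334, -0.2646,  0.8328])), (0.65, array([0.5881, 0.0341, 0.7632]))] [(0.93, array([ 0.4807, -0.2979,  0.9272])), (0.83, array([0.4641, 0.0225, 0.7418])), (0.81, array([0.6199, 0.0073, 0.4205]))]
```

Emit:
step_arm(series=[{"wx": 0, "wy": 0, "wz": 0, "dx": 0, "dy": 0, "dz": 0.02, "jaw": 0.05}, {"wx": 0, "wy": 0, "wz": 0, "dx": 0, "dy": 0, "dz": 0.04, "jaw": 0.05}, {"wx": 0, "wy": 0, "wz": 0, "dx": 0, "dy": 0, "dz": 0.04, "jaw": 0.05}, {"wx": 0, "wy": 0, "wz": 0, "dx": 0, "dy": 0, "dz": 0.03, "jaw": 0.05}, {"wx": 0, "wy": 0, "wz": 0, "dx": 0, "dy": 0, "dz": 0.01, "jaw": 0.05}, {"wx": 0, "wy": 0, "wz": 0, "dx": 0, "dy": 0, "dz": 0.004, "jaw": 0.05}, {"wx": 0, "wy": 0, "wz": 0, "dx": 0, "dy": 0, "dz": 0.0012, "jaw": 0.05}, {"wx": 0, "wy": 0, "wz": 0, "dx": 0, "dy": 0, "dz": 0, "jaw": 0.05}, {"wx": 0, "wy": 0, "wz": 0, "dx": 0, "dy": 0, "dz": 0, "jaw": 0.05}, {"wx": 0, "wy": 0, "wz": 0, "dx": 0, "dy": 0, "dz": 0, "jaw": 0.05}])

```text
t: 39.15
ee_pos: [0.6004, -0.0902, 0.04]
ee_rot: [-3.141, -0.002, 0.0]
contact_force: [-0.3, -0.6, -0.4]
opening: 0.736
grasp_force: 44.1
```

Emit:
step_arm(series=[{"wx": 0, "wy": 0, "wz": 0, "dx": 0, "dy": 0, "dz": 0, "jaw": 0.068}, {"wx": 0, "wy": 0, "wz": 0, "dx": 0, "dy": 0, "dz": 0, "jaw": 0.075}, {"wx": 0, "wy": 0, "wz": 0, "dx": 0, "dy": 0, "dz": 0, "jaw": 0.08}, {"wx": 0, "wy": 0, "wz": 0, "dx": 0, "dy": 0, "dz": 0, "jaw": 0.08}, {"wx": 0, "wy": 0, "wz": 0, "dx": 0, "dy": 0, "dz": -0.02, "jaw": 0.08}, {"wx": 0, "wy": 0, "wz": 0, "dx": 0, "dy": 0, "dz": -0.04, "jaw": 0.08}, {"wx": 0, "wy": 0, "wz": 0, "dx": 0, "dy": 0, "dz": -0.04, "jaw": 0.08}, {"wx": 0, "wy": 0, "wz": 0, "dx": 0, "dy": 0.02, "dz": -0.04, "jaw": 0.08}, {"wx": 0, "wy": 0, "wz": 0, "dx": 0.01, "dy": 0.04, "dz": -0.02, "jaw": 0.08}, {"wx": 0, "wy": 0, "wz": 0, "dx": 0.01, "dy": 0.04, "dz": 0, "jaw": 0.08}])

```text
t: 40.15
ee_pos: [0.6221, -0.1911, 0.2039]
ee_rot: [3.141, -0.008, 0.003]
contact_force: [-0.2, 0.8, -0.2]
opening: 0.936
grasp_force: 0.0
```

Emit:
step_arm(series=[{"wx": 0, "wy": 0, "wz": 0, "dx": 0.01, "dy": 0.04, "dz": 0, "jaw": 0.08}, {"wx": 0, "wy": 0, "wz": 0, "dx": 0.003, "dy": 0.025, "dz": 0, "jaw": 0.08}, {"wx": 0, "wy": 0, "wz": 0, "dx": 0, "dy": 0.008, "dz": 0, "jaw": 0.08}, {"wx": 0, "wy": 0, "wz": 0, "dx": 0, "dy": 0, "dz": 0, "jaw": 0.08}, {"wx": 0, "wy": 0, "wz": 0, "dx": 0, "dy": 0, "dz": 0, "jaw": 0.08}, {"wx": 0, "wy": 0, "wz": 0, "dx": 0, "dy": 0, "dz": 0, "jaw": 0.08}, {"wx": 0, "wy": 0, "wz": 0, "dx": 0, "dy": 0, "dz": 0, "jaw": 0.08}, {"wx": 0, "wy": 0, "wz": 0, "dx": 0, "dy": 0, "dz": 0, "jaw": 0.08}, {"wx": 0, "wy": 0, "wz": 0, "dx": 0, "dy": 0, "dz": 0, "jaw": 0.08}, {"wx": 0, "wy": 0, "wz": 0, "dx": 0, "dy": 0, "dz": 0, "jaw": 0.08}])

```text
t: 41.15
ee_pos: [0.6329, -0.263, 0.1989]
ee_rot: [-3.142, -0.0, 0.001]
contact_force: [0.1, 0.5, -0.0]
opening: 0.934
grasp_force: 0.0
```

Run:
```python
from h import *
np.set_printoptions(precision=4,suppress=True)
survey(); go(.633,-.263,.0375)
```

```text
t 41.15 F 0.0 open 0.934
wrist heads [(0.89, array([ 0.6331, -0.2631,  0.9721])), (0.77, array([0.5983, 0.0386, 0.8264]))]
   pots z0 0.001 [(0.9, array([ 0.4795, -0.2931,  0.9732])), (0.79, array([0.6161, 0.1212, 0.8808]))]
scene heads [(0.87, array([0.5871, 0.0342, 0.7604])), (0.72, array([ 0.6338, -0.266 ,  0.9342])), (0.54, array([0.5954, 0.1469, 0.7064]))]
   pots z0 0.001 [(0.63, array([ 0.6011, -0.0933,  0.9361])), (0.57, array([ 0.4814, -0.2983,  0.9268]))]
top heads [(0.79, array([ 0.6319, -0.2645,  0.9121])), (0.56, array([0.6138, 0.1295, 0.9098])), (0.5, array([0.6066, 0.0191, 0.9234]))]
   pots z0 0.001 [(0.78, array([ 0.4749, -0.2951,  0.945 ]))]
at [ 0.6328 -0.2634  0.1988] yaw 0.0001 tool d: [ 0.0002 -0.0004  0.1613] wz 0.0001
```

Emit:
step_arm(series=[{"wx": 0, "wy": 0, "wz": 0, "dx": 0, "dy": 0, "dz": 0.01, "jaw": 0.075}, {"wx": 0, "wy": 0, "wz": 0, "dx": 0, "dy": 0, "dz": 0.03, "jaw": 0.075}, {"wx": 0, "wy": 0, "wz": 0, "dx": 0, "dy": 0, "dz": 0.04, "jaw": 0.075}, {"wx": 0, "wy": 0, "wz": 0, "dx": 0, "dy": 0, "dz": 0.04, "jaw": 0.075}, {"wx": 0, "wy": 0, "wz": 0, "dx": 0, "dy": 0, "dz": 0.03, "jaw": 0.075}, {"wx": 0, "wy": 0, "wz": 0, "dx": 0, "dy": 0, "dz": 0.0115, "jaw": 0.075}, {"wx": 0, "wy": 0, "wz": 0, "dx": 0, "dy": 0, "dz": 0, "jaw": 0.06}, {"wx": 0, "wy": 0, "wz": 0, "dx": 0, "dy": 0, "dz": 0, "jaw": 0.045}, {"wx": 0, "wy": 0, "wz": 0, "dx": 0, "dy": 0, "dz": 0, "jaw": 0.03}, {"wx": 0, "wy": 0, "wz": 0, "dx": 0, "dy": 0, "dz": 0, "jaw": 0.03}], force=30)

```text
t: 42.6
ee_pos: [0.6341, -0.2635, 0.0394]
ee_rot: [3.141, -0.003, 0.0]
contact_force: [0.5, -0.4, 3.2]
opening: 0.449
grasp_force: 30.5
```

Emit:
step_arm(series=[{"wx": 0, "wy": 0, "wz": 0, "dx": 0, "dy": 0, "dz": 0, "jaw": 0.03}, {"wx": 0, "wy": 0, "wz": 0, "dx": 0, "dy": 0, "dz": 0, "jaw": 0.03}, {"wx": 0, "wy": 0, "wz": 0, "dx": 0, "dy": 0, "dz": 0, "jaw": 0.03}, {"wx": 0, "wy": 0, "wz": 0, "dx": 0, "dy": 0, "dz": -0.01, "jaw": 0.03}, {"wx": 0, "wy": 0, "wz": 0, "dx": 0, "dy": 0, "dz": -0.02, "jaw": 0.03}, {"wx": 0, "wy": 0, "wz": 0, "dx": 0, "dy": 0, "dz": -0.03, "jaw": 0.03}, {"wx": 0, "wy": 0, "wz": 0, "dx": 0, "dy": 0, "dz": -0.03, "jaw": 0.03}, {"wx": 0, "wy": 0, "wz": 0, "dx": 0, "dy": 0, "dz": -0.02, "jaw": 0.03}, {"wx": 0, "wy": 0, "wz": 0, "dx": 0, "dy": 0, "dz": 0, "jaw": 0.03}, {"wx": 0, "wy": 0, "wz": 0, "dx": 0, "dy": 0, "dz": 0, "jaw": 0.03}])

```text
t: 43.6
ee_pos: [0.6327, -0.2632, 0.1481]
ee_rot: [-3.141, -0.001, -0.0]
contact_force: [0.1, 0.2, -1.8]
opening: 0.45
grasp_force: 30.3
```

Run:
```python
from h import *
s=robot.get_obs(); print(s["t"],s["grasp_force"],s["opening"],s["contact_force"]); go(.5985,-.0902,.064)
```

```text
43.6 30.277082920074463 0.44960937231862036 [ 0.10113591  0.18676025 -1.80164023]
at [ 0.6327 -0.2632  0.1481] yaw -0.0001 tool d: [-0.0344 -0.1729  0.0841] wz -0.0001
```

Emit:
step_arm(series=[{"wx": 0, "wy": 0, "wz": 0, "dx": -0.004, "dy": -0.018, "dz": 0, "jaw": 0.03}, {"wx": 0, "wy": 0, "wz": 0, "dx": -0.006, "dy": -0.03, "dz": 0, "jaw": 0.03}, {"wx": 0, "wy": 0, "wz": 0, "dx": -0.006, "dy": -0.03, "dz": 0, "jaw": 0.03}, {"wx": 0, "wy": 0, "wz": 0, "dx": -0.006, "dy": -0.03, "dz": 0, "jaw": 0.03}, {"wx": 0, "wy": 0, "wz": 0, "dx": -0.006, "dy": -0.03, "dz": 0, "jaw": 0.03}, {"wx": 0, "wy": 0, "wz": 0, "dx": -0.006, "dy": -0.025, "dz": 0, "jaw": 0.03}, {"wx": 0, "wy": 0, "wz": 0, "dx": -0.0004, "dy": -0.01, "dz": 0, "jaw": 0.03}, {"wx": 0, "wy": 0, "wz": 0, "dx": 0, "dy": 0, "dz": 0, "jaw": 0.03}, {"wx": 0, "wy": 0, "wz": 0, "dx": 0, "dy": 0, "dz": 0.02, "jaw": 0.03}, {"wx": 0, "wy": 0, "wz": 0, "dx": 0, "dy": 0, "dz": 0.02, "jaw": 0.03}])

```text
t: 44.6
ee_pos: [0.5987, -0.0907, 0.1069]
ee_rot: [-3.142, -0.001, 0.0]
contact_force: [0.5, -0.1, -1.0]
opening: 0.454
grasp_force: 30.3
```

Emit:
step_arm(series=[{"wx": 0, "wy": 0, "wz": 0, "dx": 0, "dy": 0, "dz": 0.01, "jaw": 0.03}, {"wx": 0, "wy": 0, "wz": 0, "dx": 0, "dy": 0, "dz": 0.01, "jaw": 0.03}, {"wx": 0, "wy": 0, "wz": 0, "dx": 0, "dy": 0, "dz": 0.005, "jaw": 0.03}, {"wx": 0, "wy": 0, "wz": 0, "dx": 0, "dy": 0, "dz": 0.005, "jaw": 0.03}, {"wx": 0, "wy": 0, "wz": 0, "dx": 0, "dy": 0, "dz": 0.005, "jaw": 0.03}, {"wx": 0, "wy": 0, "wz": 0, "dx": 0, "dy": 0, "dz": 0.005, "jaw": 0.03}, {"wx": 0, "wy": 0, "wz": 0, "dx": 0, "dy": 0, "dz": 0.003, "jaw": 0.03}, {"wx": 0, "wy": 0, "wz": 0, "dx": 0, "dy": 0, "dz": 0, "jaw": 0.03}, {"wx": 0, "wy": 0, "wz": 0, "dx": 0, "dy": 0, "dz": 0, "jaw": 0.03}, {"wx": 0, "wy": 0, "wz": 0, "dx": 0, "dy": 0, "dz": 0, "jaw": 0.03}])

```text
t: 45.6
ee_pos: [0.5986, -0.0903, 0.0646]
ee_rot: [3.142, -0.0, 0.0]
contact_force: [-0.7, 0.1, -0.4]
opening: 0.454
grasp_force: 30.3
```

Run:
```python
from h import *
s=robot.get_obs(); print(s["t"],s["grasp_force"],s["opening"],s["contact_force"]); go(.5985,-.0902,.054)
p=robot.grab_frame("wrist"); save(p,"w7.png")
```

```text
45.6 30.348195433616638 0.4540475914297817 [-0.68792146  0.12559151 -0.39209818]
at [ 0.5986 -0.0903  0.0646] yaw 0.0003 tool d: [-0.0001 -0.0001  0.0106] wz 0.0003
```

View pics/w7.png

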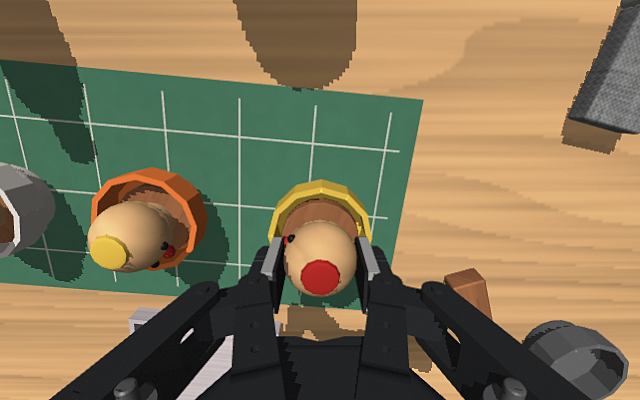

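Red head is inside the yellow pot. I'll seat it, release, and head for the jar.

Emit:
step_arm(series=[{"wx": 0, "wy": 0, "wz": 0, "dx": 0, "dy": 0, "dz": 0.005, "jaw": 0.03}, {"wx": 0, "wy": 0, "wz": 0, "dx": 0, "dy": 0, "dz": 0.0048, "jaw": 0.03}, {"wx": 0, "wy": 0, "wz": 0, "dx": 0, "dy": 0, "dz": 0, "jaw": 0.03}, {"wx": 0, "wy": 0, "wz": 0, "dx": 0, "dy": 0, "dz": 0, "jaw": 0.043}, {"wx": 0, "wy": 0, "wz": 0, "dx": 0, "dy": 0, "dz": 0, "jaw": 0.055}, {"wx": 0, "wy": 0, "wz": 0, "dx": 0, "dy": 0, "dz": 0, "jaw": 0.065}, {"wx": 0, "wy": 0, "wz": 0, "dx": 0, "dy": 0, "dz": -0.02, "jaw": 0.07}, {"wx": 0, "wy": 0, "wz": 0, "dx": 0, "dy": 0, "dz": -0.04, "jaw": 0.085}, {"wx": 0, "wy": 0, "wz": 0, "dx": 0, "dy": 0, "dz": -0.04, "jaw": 0.085}, {"wx": 0, "wy": 0, "wz": 0, "dx": 0, "dy": 0, "dz": -0.04, "jaw": 0.085}])

```text
t: 46.65
ee_pos: [0.5981, -0.0904, 0.1962]
ee_rot: [3.142, 0.0, 0.0]
contact_force: [0.6, 1.2, 0.7]
opening: 0.997
grasp_force: 0.0
```

Emit:
step_arm(series=[{"wx": 0, "wy": 0, "wz": 0, "dx": -0.01, "dy": -0.02, "dz": -0.04, "jaw": 0.085}, {"wx": 0, "wy": 0, "wz": 0, "dx": -0.015, "dy": -0.043, "dz": -0.01, "jaw": 0.085}, {"wx": 0, "wy": 0, "wz": 0, "dx": -0.015, "dy": -0.043, "dz": 0, "jaw": 0.085}, {"wx": 0, "wy": 0, "wz": 0, "dx": -0.015, "dy": -0.043, "dz": 0, "jaw": 0.085}, {"wx": 0, "wy": 0, "wz": 0, "dx": -0.015, "dy": -0.043, "dz": 0, "jaw": 0.085}, {"wx": 0, "wy": 0, "wz": 0, "dx": -0.015, "dy": -0.043, "dz": 0, "jaw": 0.085}, {"wx": 0, "wy": 0, "wz": 0, "dx": -0.015, "dy": -0.043, "dz": 0, "jaw": 0.085}, {"wx": 0, "wy": 0, "wz": 0, "dx": -0.015, "dy": -0.043, "dz": 0, "jaw": 0.085}, {"wx": 0, "wy": 0, "wz": 0, "dx": -0.015, "dy": -0.043, "dz": 0, "jaw": 0.085}, {"wx": 0, "wy": 0, "wz": 0, "dx": -0.01, "dy": -0.02, "dz": 0, "jaw": 0.085}])

```text
t: 47.65
ee_pos: [0.4573, 0.2966, 0.2447]
ee_rot: [-3.141, -0.0, 0.002]
contact_force: [0.7, 0.4, 0.1]
opening: 0.995
grasp_force: 0.0
```

Emit:
step_arm(series=[{"wx": 0, "wy": 0, "wz": 0, "dx": 0, "dy": 0, "dz": 0, "jaw": 0.085}, {"wx": 0, "wy": 0, "wz": 0, "dx": 0, "dy": 0, "dz": 0, "jaw": 0.085}, {"wx": 0, "wy": 0, "wz": 0, "dx": 0, "dy": 0, "dz": 0, "jaw": 0.085}, {"wx": 0, "wy": 0, "wz": 0, "dx": 0, "dy": 0, "dz": 0, "jaw": 0.085}, {"wx": 0, "wy": 0, "wz": 0, "dx": 0, "dy": 0, "dz": 0, "jaw": 0.085}, {"wx": 0, "wy": 0, "wz": 0, "dx": 0, "dy": 0, "dz": 0, "jaw": 0.085}, {"wx": 0, "wy": 0, "wz": 0, "dx": 0, "dy": 0, "dz": 0, "jaw": 0.085}, {"wx": 0, "wy": 0, "wz": 0, "dx": 0, "dy": 0, "dz": 0, "jaw": 0.085}, {"wx": 0, "wy": 0, "wz": 0, "dx": 0, "dy": 0, "dz": 0, "jaw": 0.085}, {"wx": 0, "wy": 0, "wz": 0, "dx": 0, "dy": 0, "dz": 0, "jaw": 0.085}])

```text
t: 48.65
ee_pos: [0.4583, 0.2937, 0.2445]
ee_rot: [3.142, -0.0, 0.0]
contact_force: [-1.0, 1.0, -0.5]
opening: 0.993
grasp_force: 0.0
```

Run:
```python
from h import *
np.set_printoptions(precision=4,suppress=True)
go(.46,.294,.11); print(robot.get_obs()["joint_pos"])
C=[(.026,.084),(.026,.109)]
for n in("wrist","top","scene"):
    p=robot.grab_frame(n); print(n,"cap",blob(p,"cap",C)); 
    print("heads in pots",[ (round(d["confidence"],2),np.round(world(p,d["point"]),3)) for d in robot.recognise(p,"head1") if d["confidence"]>.4])
    if n!="scene": print("tray",quad(p,"tray",.014))
    save(p,n+"8.png")
```

```text
at [0.4583 0.2937 0.2445] yaw 0.0003 tool d: [ 0.0017 -0.0003  0.1345] wz 0.0003
[ 0.9299  0.1446 -0.2784  0.     -1.1478  0.6411]
wrist cap [(0.59, array([0.4615, 0.2979, 0.9703]))]
heads in pots [(0.83, array([0.612, 0.136, 0.057])), (0.68, array([0.602, 0.028, 0.051]))]
tray (array([0.448, 0.012]), [0.121, 0.146], [2.2, -97.4])
top cap [(0.57, array([0.4449, 0.2917, 0.2143]))]
heads in pots [(0.7, array([0.602, 0.021, 0.062])), (0.64, array([0.602, 0.127, 0.056])), (0.49, array([ 0.589, -0.091,  0.054]))]
tray (array([0.4477, 0.0083]), [0.124, 0.125], [-97.1, -6.6])
scene cap [(0.61, array([0.4609, 0.2923, 0.8416]))]
heads in pots [(0.87, array([0.61 , 0.004, 0.051])), (0.62, array([ 0.606, -0.103,  0.053])), (0.62, array([0.619, 0.12 , 0.044]))]
```

View pics/wrist8.png

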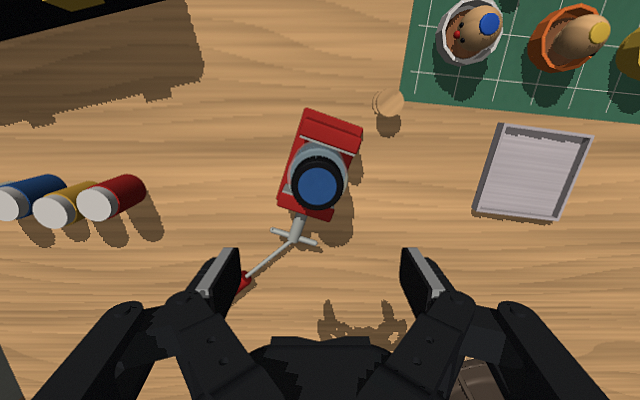

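The cap is at about (318,187) and all three heads show in their pots. I'll grip the cap lightly and use the lateral force to check centring along y.

Emit:
step_arm(series=[{"wx": 0, "wy": 0, "wz": 0, "dx": 0.0025, "dy": -0.0025, "dz": 0.01, "jaw": 0.075}, {"wx": 0, "wy": 0, "wz": 0, "dx": 0, "dy": 0, "dz": 0.03, "jaw": 0.075}, {"wx": 0, "wy": 0, "wz": 0, "dx": 0, "dy": 0, "dz": 0.04, "jaw": 0.075}, {"wx": 0, "wy": 0, "wz": 0, "dx": 0, "dy": 0, "dz": 0.03, "jaw": 0.075}, {"wx": 0, "wy": 0, "wz": 0, "dx": 0, "dy": 0, "dz": 0.02, "jaw": 0.075}, {"wx": 0, "wy": 0, "wz": 0, "dx": 0, "dy": 0, "dz": 0.006, "jaw": 0.075}, {"wx": 0, "wy": 0, "wz": 0, "dx": 0, "dy": 0, "dz": 0, "jaw": 0.06}, {"wx": 0, "wy": 0, "wz": 0, "dx": 0, "dy": 0, "dz": 0, "jaw": 0.045}, {"wx": 0, "wy": 0, "wz": 0, "dx": 0, "dy": 0, "dz": 0, "jaw": 0.045}, {"wx": 0, "wy": 0, "wz": 0, "dx": 0, "dy": 0, "dz": 0, "jaw": 0.045}], force=20)

```text
t: 50.2
ee_pos: [0.4612, 0.2966, 0.1095]
ee_rot: [-3.14, -0.001, 0.0]
contact_force: [0.3, -0.4, -2.1]
opening: 0.598
grasp_force: 21.0
```

Run:
```python
from h import *
s=robot.get_obs(); print(s["t"],s["ee_pos"],s["grasp_force"],s["opening"],s["contact_force"],s["ft_torque"])
```

```text
50.2 [0.46116618 0.29660462 0.10950035] 21.01882517337799 0.5975071264725944 [ 0.34252997 -0.41508419 -2.07347068] [-0.05720332  0.00991781  0.03480871]
```

Emit:
step_arm(series=[{"wx": 0, "wy": 0, "wz": 0, "dx": 0, "dy": 0, "dz": 0, "jaw": 0.075}, {"wx": 0, "wy": 0, "wz": 0, "dx": 0, "dy": 0, "dz": 0, "jaw": 0.075}, {"wx": 0, "wy": 0, "wz": 0.145, "dx": 0, "dy": 0, "dz": 0, "jaw": 0.075}, {"wx": 0, "wy": 0, "wz": 0.145, "dx": 0, "dy": 0, "dz": 0, "jaw": 0.075}, {"wx": 0, "wy": 0, "wz": 0.145, "dx": 0, "dy": 0, "dz": 0, "jaw": 0.075}, {"wx": 0, "wy": 0, "wz": 0.145, "dx": 0, "dy": 0, "dz": 0, "jaw": 0.075}, {"wx": 0, "wy": 0, "wz": 0.145, "dx": 0, "dy": 0, "dz": 0, "jaw": 0.075}, {"wx": 0, "wy": 0, "wz": 0.145, "dx": 0, "dy": 0, "dz": 0, "jaw": 0.075}, {"wx": 0, "wy": 0, "wz": 0.145, "dx": 0, "dy": 0, "dz": 0, "jaw": 0.075}, {"wx": 0, "wy": 0, "wz": 0.145, "dx": 0, "dy": 0, "dz": 0, "jaw": 0.075}])

```text
t: 51.2
ee_pos: [0.4609, 0.2962, 0.1087]
ee_rot: [-3.141, 0.0, -1.166]
contact_force: [0.7, -0.3, -0.5]
opening: 0.878
grasp_force: 0.0
```

Emit:
step_arm(series=[{"wx": 0, "wy": 0, "wz": 0.145, "dx": 0, "dy": 0, "dz": 0, "jaw": 0.075}, {"wx": 0, "wy": 0, "wz": 0.145, "dx": 0, "dy": 0, "dz": 0, "jaw": 0.075}, {"wx": 0, "wy": 0, "wz": 0.121, "dx": 0, "dy": 0, "dz": 0, "jaw": 0.075}, {"wx": 0, "wy": 0, "wz": 0, "dx": 0, "dy": 0, "dz": 0, "jaw": 0.06}, {"wx": 0, "wy": 0, "wz": 0, "dx": 0, "dy": 0, "dz": 0, "jaw": 0.045}, {"wx": 0, "wy": 0, "wz": 0, "dx": 0, "dy": 0, "dz": 0, "jaw": 0.045}, {"wx": 0, "wy": 0, "wz": 0, "dx": 0, "dy": 0, "dz": 0, "jaw": 0.045}, {"wx": 0, "wy": 0, "wz": 0, "dx": 0, "dy": 0, "dz": 0, "jaw": 0.045}, {"wx": 0, "wy": 0, "wz": 0, "dx": 0, "dy": 0, "dz": 0, "jaw": 0.045}, {"wx": 0, "wy": 0, "wz": 0, "dx": 0, "dy": 0, "dz": 0, "jaw": 0.045}], force=20)

```text
t: 52.2
ee_pos: [0.4609, 0.2963, 0.1088]
ee_rot: [-3.141, 0.0, -1.57]
contact_force: [-0.8, -0.2, 4.8]
opening: 0.598
grasp_force: 20.6
```

Run:
```python
from h import *
s=robot.get_obs(); print(s["t"],s["ee_pos"],s["ee_rot"],s["grasp_force"],s["opening"],s["contact_force"],s["ft_torque"],s["joint_pos"])
```

```text
52.2 [0.46094148 0.29627177 0.10876601] [-3.14130158e+00  1.98152847e-04 -1.57024594e+00] 20.60272514820099 0.5978949055731965 [-0.82120764 -0.19250001  4.75788175] [-0.20957087  0.55882924  0.06626777] [ 9.28952632e-01  2.81648389e-01 -4.46880049e-01  1.53283140e-04
 -8.41934852e-01 -9.28504344e-01]
```

The cap is centred in both directions. I'll wind back, grip firmly, and make the first unscrewing stroke.

Emit:
step_arm(series=[{"wx": 0, "wy": 0, "wz": 0, "dx": 0, "dy": 0, "dz": 0, "jaw": 0.075}, {"wx": 0, "wy": 0, "wz": 0, "dx": 0, "dy": 0, "dz": 0, "jaw": 0.075}, {"wx": 0, "wy": 0, "wz": 0.145, "dx": 0, "dy": 0, "dz": 0, "jaw": 0.075}, {"wx": 0, "wy": 0, "wz": 0.145, "dx": 0, "dy": 0, "dz": 0, "jaw": 0.075}, {"wx": 0, "wy": 0, "wz": 0.145, "dx": 0, "dy": 0, "dz": 0, "jaw": 0.075}, {"wx": 0, "wy": 0, "wz": 0.145, "dx": 0, "dy": 0, "dz": 0, "jaw": 0.075}, {"wx": 0, "wy": 0, "wz": 0.145, "dx": 0, "dy": 0, "dz": 0, "jaw": 0.075}, {"wx": 0, "wy": 0, "wz": 0.145, "dx": 0, "dy": 0, "dz": 0, "jaw": 0.075}, {"wx": 0, "wy": 0, "wz": 0.145, "dx": 0, "dy": 0, "dz": 0, "jaw": 0.075}, {"wx": 0, "wy": 0, "wz": 0.145, "dx": 0, "dy": 0, "dz": 0, "jaw": 0.075}])

```text
t: 53.2
ee_pos: [0.4607, 0.296, 0.1081]
ee_rot: [-3.141, -0.001, -2.737]
contact_force: [0.1, 0.6, -0.1]
opening: 0.877
grasp_force: 0.0
```

Emit:
step_arm(series=[{"wx": 0, "wy": 0, "wz": 0, "dx": 0, "dy": 0, "dz": 0, "jaw": 0.06}, {"wx": 0, "wy": 0, "wz": 0, "dx": 0, "dy": 0, "dz": 0, "jaw": 0.045}, {"wx": 0, "wy": 0, "wz": 0, "dx": 0, "dy": 0, "dz": 0, "jaw": 0.04}, {"wx": 0, "wy": 0, "wz": 0, "dx": 0, "dy": 0, "dz": 0, "jaw": 0.04}, {"wx": 0, "wy": 0, "wz": -0.08, "dx": 0, "dy": 0, "dz": -6e-05, "jaw": 0.04}, {"wx": 0, "wy": 0, "wz": -0.149, "dx": 0, "dy": 0, "dz": -0.00012, "jaw": 0.04}, {"wx": 0, "wy": 0, "wz": -0.149, "dx": 0, "dy": 0, "dz": -0.00012, "jaw": 0.04}, {"wx": 0, "wy": 0, "wz": -0.149, "dx": 0, "dy": 0, "dz": -0.00012, "jaw": 0.04}, {"wx": 0, "wy": 0, "wz": -0.149, "dx": 0, "dy": 0, "dz": -0.00012, "jaw": 0.04}, {"wx": 0, "wy": 0, "wz": -0.149, "dx": 0, "dy": 0, "dz": -0.00012, "jaw": 0.04}], force=60)

```text
t: 54.2
ee_pos: [0.4608, 0.2967, 0.1094]
ee_rot: [3.141, 0.001, -1.898]
contact_force: [-2.9, 1.5, 3.4]
opening: 0.576
grasp_force: 61.4
```

Run:
```python
from h import *
s=robot.get_obs(); print(s["t"],s["ee_pos"],s["ee_rot"],s["grasp_force"],s["opening"],s["contact_force"],s["ft_torque"],s["joint_pos"])
```

```text
54.2 [0.46075744 0.29668605 0.10937397] [ 3.14144937e+00  9.46731308e-04 -1.89756320e+00] 61.38796806335449 0.5760254660584814 [-2.87852325  1.45205232  3.41744891] [ 0.44296704  1.01217532 -0.0927611 ] [ 9.29342315e-01  2.80847016e-01 -4.46010772e-01 -5.74904213e-04
 -8.43082729e-01 -1.25572690e+00]
```

The wrist moment of about 0.09 N m matches the stated drag, so the cap is turning. I'll carry on.

Emit:
step_arm(series=[{"wx": 0, "wy": 0, "wz": -0.149, "dx": 0, "dy": 0, "dz": -0.00012, "jaw": 0.04}, {"wx": 0, "wy": 0, "wz": -0.149, "dx": 0, "dy": 0, "dz": -0.00012, "jaw": 0.04}, {"wx": 0, "wy": 0, "wz": -0.149, "dx": 0, "dy": 0, "dz": -0.00012, "jaw": 0.04}, {"wx": 0, "wy": 0, "wz": -0.149, "dx": 0, "dy": 0, "dz": -0.00012, "jaw": 0.04}, {"wx": 0, "wy": 0, "wz": -0.149, "dx": 0, "dy": 0, "dz": -0.00012, "jaw": 0.04}, {"wx": 0, "wy": 0, "wz": -0.149, "dx": 0, "dy": 0, "dz": -0.00012, "jaw": 0.04}, {"wx": 0, "wy": 0, "wz": -0.149, "dx": 0, "dy": 0, "dz": -0.00012, "jaw": 0.04}, {"wx": 0, "wy": 0, "wz": -0.149, "dx": 0, "dy": 0, "dz": -0.00012, "jaw": 0.04}, {"wx": 0, "wy": 0, "wz": -0.149, "dx": 0, "dy": 0, "dz": -0.00012, "jaw": 0.04}, {"wx": 0, "wy": 0, "wz": -0.149, "dx": 0, "dy": 0, "dz": -0.00012, "jaw": 0.04}])

```text
t: 55.2
ee_pos: [0.461, 0.2965, 0.1105]
ee_rot: [-3.141, -0.0, -0.408]
contact_force: [-0.3, 1.4, 3.2]
opening: 0.582
grasp_force: 61.4
```

Emit:
step_arm(series=[{"wx": 0, "wy": 0, "wz": -0.149, "dx": 0, "dy": 0, "dz": -0.00012, "jaw": 0.04}, {"wx": 0, "wy": 0, "wz": -0.149, "dx": 0, "dy": 0, "dz": -0.00012, "jaw": 0.04}, {"wx": 0, "wy": 0, "wz": -0.149, "dx": 0, "dy": 0, "dz": -0.00012, "jaw": 0.04}, {"wx": 0, "wy": 0, "wz": -0.149, "dx": 0, "dy": 0, "dz": -0.00012, "jaw": 0.04}, {"wx": 0, "wy": 0, "wz": -0.149, "dx": 0, "dy": 0, "dz": -0.00012, "jaw": 0.04}, {"wx": 0, "wy": 0, "wz": -0.149, "dx": 0, "dy": 0, "dz": -0.00012, "jaw": 0.04}, {"wx": 0, "wy": 0, "wz": -0.149, "dx": 0, "dy": 0, "dz": -0.00012, "jaw": 0.04}, {"wx": 0, "wy": 0, "wz": -0.149, "dx": 0, "dy": 0, "dz": -0.00012, "jaw": 0.04}, {"wx": 0, "wy": 0, "wz": -0.149, "dx": 0, "dy": 0, "dz": -0.00012, "jaw": 0.04}, {"wx": 0, "wy": 0, "wz": -0.149, "dx": 0, "dy": 0, "dz": -0.00012, "jaw": 0.04}])

```text
t: 56.2
ee_pos: [0.4611, 0.2968, 0.1118]
ee_rot: [-3.142, -0.001, 1.082]
contact_force: [-1.4, 0.7, 2.2]
opening: 0.581
grasp_force: 61.5
```

Emit:
step_arm(series=[{"wx": 0, "wy": 0, "wz": -0.149, "dx": 0, "dy": 0, "dz": -0.00012, "jaw": 0.04}, {"wx": 0, "wy": 0, "wz": -0.149, "dx": 0, "dy": 0, "dz": -0.00012, "jaw": 0.04}, {"wx": 0, "wy": 0, "wz": -0.149, "dx": 0, "dy": 0, "dz": -0.00012, "jaw": 0.04}, {"wx": 0, "wy": 0, "wz": -0.149, "dx": 0, "dy": 0, "dz": -0.00012, "jaw": 0.04}, {"wx": 0, "wy": 0, "wz": -0.149, "dx": 0, "dy": 0, "dz": -0.00012, "jaw": 0.04}, {"wx": 0, "wy": 0, "wz": -0.149, "dx": 0, "dy": 0, "dz": -0.00012, "jaw": 0.04}, {"wx": 0, "wy": 0, "wz": 0, "dx": 0, "dy": 0, "dz": 0, "jaw": 0.04}, {"wx": 0, "wy": 0, "wz": 0, "dx": 0, "dy": 0, "dz": 0, "jaw": 0.04}, {"wx": 0, "wy": 0, "wz": 0, "dx": 0, "dy": 0, "dz": 0, "jaw": 0.065}, {"wx": 0, "wy": 0, "wz": 0, "dx": 0, "dy": 0, "dz": 0, "jaw": 0.075}])

```text
t: 57.2
ee_pos: [0.4606, 0.2957, 0.1119]
ee_rot: [-3.141, 0.0, 1.966]
contact_force: [0.5, -0.8, 0.1]
opening: 0.875
grasp_force: 0.0
```

Run:
```python
from h import *
s=robot.get_obs(); print(s["t"],s["ee_pos"],s["ee_rot"],s["grasp_force"],s["opening"],s["contact_force"],s["ft_torque"],s["joint_pos"])
```

```text
57.2 [0.46062838 0.29574484 0.11192249] [-3.14077565e+00  4.68980896e-04  1.96630389e+00] 0.0 0.8747558327937508 [ 0.51102537 -0.7509622   0.05116792] [ 0.01456228 -0.00266934  0.07619877] [ 9.28738364e-01  2.77641861e-01 -4.43638901e-01 -1.52046821e-05
 -8.50457538e-01  2.60837170e+00]
```

Emit:
step_arm(series=[{"wx": 0, "wy": 0, "wz": 0.148, "dx": 0, "dy": 0, "dz": 0, "jaw": 0.075}, {"wx": 0, "wy": 0, "wz": 0.148, "dx": 0, "dy": 0, "dz": 0, "jaw": 0.075}, {"wx": 0, "wy": 0, "wz": 0.148, "dx": 0, "dy": 0, "dz": 0, "jaw": 0.075}, {"wx": 0, "wy": 0, "wz": 0.148, "dx": 0, "dy": 0, "dz": 0, "jaw": 0.075}, {"wx": 0, "wy": 0, "wz": 0.148, "dx": 0, "dy": 0, "dz": 0, "jaw": 0.075}, {"wx": 0, "wy": 0, "wz": 0.148, "dx": 0, "dy": 0, "dz": 0, "jaw": 0.075}, {"wx": 0, "wy": 0, "wz": 0.148, "dx": 0, "dy": 0, "dz": 0, "jaw": 0.075}, {"wx": 0, "wy": 0, "wz": 0.148, "dx": 0, "dy": 0, "dz": 0, "jaw": 0.075}, {"wx": 0, "wy": 0, "wz": 0.148, "dx": 0, "dy": 0, "dz": 0, "jaw": 0.075}, {"wx": 0, "wy": 0, "wz": 0.148, "dx": 0, "dy": 0, "dz": 0, "jaw": 0.075}])

```text
t: 58.2
ee_pos: [0.4607, 0.2958, 0.112]
ee_rot: [3.141, 0.001, 0.481]
contact_force: [0.4, -0.4, -0.2]
opening: 0.88
grasp_force: 0.0
```

Emit:
step_arm(series=[{"wx": 0, "wy": 0, "wz": 0.148, "dx": 0, "dy": 0, "dz": 0, "jaw": 0.075}, {"wx": 0, "wy": 0, "wz": 0.148, "dx": 0, "dy": 0, "dz": 0, "jaw": 0.075}, {"wx": 0, "wy": 0, "wz": 0.148, "dx": 0, "dy": 0, "dz": 0, "jaw": 0.075}, {"wx": 0, "wy": 0, "wz": 0.148, "dx": 0, "dy": 0, "dz": 0, "jaw": 0.075}, {"wx": 0, "wy": 0, "wz": 0.148, "dx": 0, "dy": 0, "dz": 0, "jaw": 0.075}, {"wx": 0, "wy": 0, "wz": 0.148, "dx": 0, "dy": 0, "dz": 0, "jaw": 0.075}, {"wx": 0, "wy": 0, "wz": 0.148, "dx": 0, "dy": 0, "dz": 0, "jaw": 0.075}, {"wx": 0, "wy": 0, "wz": 0.148, "dx": 0, "dy": 0, "dz": 0, "jaw": 0.075}, {"wx": 0, "wy": 0, "wz": 0.148, "dx": 0, "dy": 0, "dz": 0, "jaw": 0.075}, {"wx": 0, "wy": 0, "wz": 0.148, "dx": 0, "dy": 0, "dz": 0, "jaw": 0.075}])

```text
t: 59.2
ee_pos: [0.4607, 0.2957, 0.112]
ee_rot: [3.141, -0.0, -0.999]
contact_force: [-0.4, -0.1, -0.1]
opening: 0.882
grasp_force: 0.0
```

Emit:
step_arm(series=[{"wx": 0, "wy": 0, "wz": 0.148, "dx": 0, "dy": 0, "dz": 0, "jaw": 0.075}, {"wx": 0, "wy": 0, "wz": 0.148, "dx": 0, "dy": 0, "dz": 0, "jaw": 0.075}, {"wx": 0, "wy": 0, "wz": 0.148, "dx": 0, "dy": 0, "dz": 0, "jaw": 0.075}, {"wx": 0, "wy": 0, "wz": 0.148, "dx": 0, "dy": 0, "dz": 0, "jaw": 0.075}, {"wx": 0, "wy": 0, "wz": 0.148, "dx": 0, "dy": 0, "dz": 0, "jaw": 0.075}, {"wx": 0, "wy": 0, "wz": 0.148, "dx": 0, "dy": 0, "dz": 0, "jaw": 0.075}, {"wx": 0, "wy": 0, "wz": 0.148, "dx": 0, "dy": 0, "dz": 0, "jaw": 0.075}, {"wx": 0, "wy": 0, "wz": 0.148, "dx": 0, "dy": 0, "dz": 0, "jaw": 0.075}, {"wx": 0, "wy": 0, "wz": 0.148, "dx": 0, "dy": 0, "dz": 0, "jaw": 0.075}, {"wx": 0, "wy": 0, "wz": 0.148, "dx": 0, "dy": 0, "dz": 0, "jaw": 0.075}])

```text
t: 60.2
ee_pos: [0.4607, 0.2957, 0.1119]
ee_rot: [-3.141, -0.001, -2.479]
contact_force: [-0.0, -0.2, 0.6]
opening: 0.875
grasp_force: 0.0
```

Emit:
step_arm(series=[{"wx": 0, "wy": 0, "wz": 0.148, "dx": 0, "dy": 0, "dz": 0, "jaw": 0.075}, {"wx": 0, "wy": 0, "wz": 0.148, "dx": 0, "dy": 0, "dz": 0, "jaw": 0.075}, {"wx": 0, "wy": 0, "wz": 0.148, "dx": 0, "dy": 0, "dz": 0, "jaw": 0.075}, {"wx": 0, "wy": 0, "wz": 0.148, "dx": 0, "dy": 0, "dz": 0, "jaw": 0.075}, {"wx": 0, "wy": 0, "wz": 0.148, "dx": 0, "dy": 0, "dz": 0, "jaw": 0.075}, {"wx": 0, "wy": 0, "wz": 0.148, "dx": 0, "dy": 0, "dz": 0, "jaw": 0.075}, {"wx": 0, "wy": 0, "wz": 0, "dx": 0, "dy": 0, "dz": 0, "jaw": 0.06}, {"wx": 0, "wy": 0, "wz": 0, "dx": 0, "dy": 0, "dz": 0, "jaw": 0.045}, {"wx": 0, "wy": 0, "wz": 0, "dx": 0, "dy": 0, "dz": 0, "jaw": 0.04}, {"wx": 0, "wy": 0, "wz": 0, "dx": 0, "dy": 0, "dz": 0, "jaw": 0.04}], force=60)

```text
t: 61.2
ee_pos: [0.461, 0.2963, 0.1127]
ee_rot: [3.141, 0.0, 2.926]
contact_force: [-1.1, 0.1, 4.6]
opening: 0.578
grasp_force: 61.2
```

Run:
```python
from h import *
s=robot.get_obs(); print(s["t"],s["ee_pos"],s["ee_rot"],s["grasp_force"],s["opening"],s["contact_force"],s["ft_torque"],s["joint_pos"])
```

```text
61.2 [0.46097361 0.29627695 0.11269144] [3.14121795e+00 3.53749646e-04 2.92629684e+00] 61.246222257614136 0.5781486524158005 [-1.12834017  0.10587869  4.59462981] [-0.08305855  0.53621034  0.01741904] [ 9.28945416e-01  2.76818418e-01 -4.42742400e-01  2.22171400e-04
 -8.50748030e-01 -2.71518396e+00]
```

Emit:
step_arm(series=[{"wx": 0, "wy": 0, "wz": -0.08, "dx": 0, "dy": 0, "dz": -6e-05, "jaw": 0.04}, {"wx": 0, "wy": 0, "wz": -0.149, "dx": 0, "dy": 0, "dz": -0.00012, "jaw": 0.04}, {"wx": 0, "wy": 0, "wz": -0.149, "dx": 0, "dy": 0, "dz": -0.00012, "jaw": 0.04}, {"wx": 0, "wy": 0, "wz": -0.149, "dx": 0, "dy": 0, "dz": -0.00012, "jaw": 0.04}, {"wx": 0, "wy": 0, "wz": -0.149, "dx": 0, "dy": 0, "dz": -0.00012, "jaw": 0.04}, {"wx": 0, "wy": 0, "wz": -0.149, "dx": 0, "dy": 0, "dz": -0.00012, "jaw": 0.04}, {"wx": 0, "wy": 0, "wz": -0.149, "dx": 0, "dy": 0, "dz": -0.00012, "jaw": 0.04}, {"wx": 0, "wy": 0, "wz": -0.149, "dx": 0, "dy": 0, "dz": -0.00012, "jaw": 0.04}, {"wx": 0, "wy": 0, "wz": -0.149, "dx": 0, "dy": 0, "dz": -0.00012, "jaw": 0.04}, {"wx": 0, "wy": 0, "wz": -0.149, "dx": 0, "dy": 0, "dz": -0.00012, "jaw": 0.04}])

```text
t: 62.2
ee_pos: [0.4612, 0.2967, 0.1139]
ee_rot: [-3.141, 0.001, -1.931]
contact_force: [-0.8, 0.8, 4.0]
opening: 0.58
grasp_force: 61.2
```

Emit:
step_arm(series=[{"wx": 0, "wy": 0, "wz": -0.149, "dx": 0, "dy": 0, "dz": -0.00012, "jaw": 0.04}, {"wx": 0, "wy": 0, "wz": -0.149, "dx": 0, "dy": 0, "dz": -0.00012, "jaw": 0.04}, {"wx": 0, "wy": 0, "wz": -0.149, "dx": 0, "dy": 0, "dz": -0.00012, "jaw": 0.04}, {"wx": 0, "wy": 0, "wz": -0.149, "dx": 0, "dy": 0, "dz": -0.00012, "jaw": 0.04}, {"wx": 0, "wy": 0, "wz": -0.149, "dx": 0, "dy": 0, "dz": -0.00012, "jaw": 0.04}, {"wx": 0, "wy": 0, "wz": -0.149, "dx": 0, "dy": 0, "dz": -0.00012, "jaw": 0.04}, {"wx": 0, "wy": 0, "wz": -0.149, "dx": 0, "dy": 0, "dz": -0.00012, "jaw": 0.04}, {"wx": 0, "wy": 0, "wz": -0.149, "dx": 0, "dy": 0, "dz": -0.00012, "jaw": 0.04}, {"wx": 0, "wy": 0, "wz": -0.149, "dx": 0, "dy": 0, "dz": -0.00012, "jaw": 0.04}, {"wx": 0, "wy": 0, "wz": -0.149, "dx": 0, "dy": 0, "dz": -0.00012, "jaw": 0.04}])

```text
t: 63.2
ee_pos: [0.4611, 0.2966, 0.115]
ee_rot: [-3.141, -0.0, -0.44]
contact_force: [-0.6, 1.7, 4.4]
opening: 0.581
grasp_force: 61.3
```

Emit:
step_arm(series=[{"wx": 0, "wy": 0, "wz": -0.149, "dx": 0, "dy": 0, "dz": -0.00012, "jaw": 0.04}, {"wx": 0, "wy": 0, "wz": -0.149, "dx": 0, "dy": 0, "dz": -0.00012, "jaw": 0.04}, {"wx": 0, "wy": 0, "wz": -0.149, "dx": 0, "dy": 0, "dz": -0.00012, "jaw": 0.04}, {"wx": 0, "wy": 0, "wz": -0.149, "dx": 0, "dy": 0, "dz": -0.00012, "jaw": 0.04}, {"wx": 0, "wy": 0, "wz": -0.149, "dx": 0, "dy": 0, "dz": -0.00012, "jaw": 0.04}, {"wx": 0, "wy": 0, "wz": -0.149, "dx": 0, "dy": 0, "dz": -0.00012, "jaw": 0.04}, {"wx": 0, "wy": 0, "wz": -0.149, "dx": 0, "dy": 0, "dz": -0.00012, "jaw": 0.04}, {"wx": 0, "wy": 0, "wz": -0.149, "dx": 0, "dy": 0, "dz": -0.00012, "jaw": 0.04}, {"wx": 0, "wy": 0, "wz": -0.149, "dx": 0, "dy": 0, "dz": -0.00012, "jaw": 0.04}, {"wx": 0, "wy": 0, "wz": -0.149, "dx": 0, "dy": 0, "dz": -0.00012, "jaw": 0.04}])

```text
t: 64.2
ee_pos: [0.461, 0.2968, 0.1162]
ee_rot: [-3.141, -0.001, 1.049]
contact_force: [-2.6, 1.0, 4.5]
opening: 0.58
grasp_force: 61.3
```

Emit:
step_arm(series=[{"wx": 0, "wy": 0, "wz": -0.149, "dx": 0, "dy": 0, "dz": -0.00012, "jaw": 0.04}, {"wx": 0, "wy": 0, "wz": -0.149, "dx": 0, "dy": 0, "dz": -0.00012, "jaw": 0.04}, {"wx": 0, "wy": 0, "wz": -0.149, "dx": 0, "dy": 0, "dz": -0.00012, "jaw": 0.04}, {"wx": 0, "wy": 0, "wz": -0.149, "dx": 0, "dy": 0, "dz": -0.00012, "jaw": 0.04}, {"wx": 0, "wy": 0, "wz": -0.149, "dx": 0, "dy": 0, "dz": -0.00012, "jaw": 0.04}, {"wx": 0, "wy": 0, "wz": -0.149, "dx": 0, "dy": 0, "dz": -0.00012, "jaw": 0.04}, {"wx": 0, "wy": 0, "wz": 0, "dx": 0, "dy": 0, "dz": 0, "jaw": 0.04}, {"wx": 0, "wy": 0, "wz": 0, "dx": 0, "dy": 0, "dz": -0.001, "jaw": 0.04}, {"wx": 0, "wy": 0, "wz": 0, "dx": 0, "dy": 0, "dz": -0.001, "jaw": 0.04}, {"wx": 0, "wy": 0, "wz": 0, "dx": 0, "dy": 0, "dz": 0, "jaw": 0.04}])

```text
t: 65.2
ee_pos: [0.4608, 0.2962, 0.1183]
ee_rot: [-3.141, -0.0, 1.934]
contact_force: [-0.5, 2.5, -1.4]
opening: 0.58
grasp_force: 62.2
```

Run:
```python
from h import *
s=robot.get_obs(); print(s["t"],s["ee_pos"],s["ee_rot"],s["grasp_force"],s["opening"],s["contact_force"],s["ft_torque"],s["joint_pos"])
go(.448,.0095,.2,s["ee_rot"][2])
```

```text
65.2 [0.46076182 0.29621721 0.11830297] [-3.14138225e+00 -1.54016389e-04  1.93377946e+00] 62.23951578140259 0.5800528237376793 [-0.53015749  2.54945619 -1.36340887] [ 0.8880304   0.27863997 -0.05034906] [ 9.28919330e-01  2.70131167e-01 -4.36301406e-01 -3.19189750e-04
 -8.64458792e-01  2.57586366e+00]
at [0.4608 0.2962 0.1183] yaw 1.9338 tool d: [-0.2635 -0.1138 -0.0817] wz -0.0
```

The cap has turned about 9.98 rad and resists lifting with only about its own weight, so it's free. I'll lift it and carry it to the tray.

Emit:
step_arm(series=[{"wx": 0, "wy": 0, "wz": 0, "dx": 0, "dy": 0, "dz": -0.003, "jaw": 0.04}, {"wx": 0, "wy": 0, "wz": 0, "dx": 0, "dy": 0, "dz": -0.005, "jaw": 0.04}, {"wx": 0, "wy": 0, "wz": 0, "dx": 0, "dy": 0, "dz": -0.007, "jaw": 0.04}, {"wx": 0, "wy": 0, "wz": 0, "dx": 0, "dy": 0, "dz": -0.01, "jaw": 0.04}, {"wx": 0, "wy": 0, "wz": 0, "dx": 0, "dy": 0, "dz": -0.015, "jaw": 0.04}, {"wx": 0, "wy": 0, "wz": 0, "dx": 0, "dy": 0, "dz": -0.02, "jaw": 0.04}, {"wx": 0, "wy": 0, "wz": 0, "dx": 0, "dy": 0, "dz": -0.01, "jaw": 0.04}, {"wx": 0, "wy": 0, "wz": 0, "dx": 0, "dy": 0, "dz": 0, "jaw": 0.04}, {"wx": 0, "wy": 0, "wz": 0, "dx": 0, "dy": 0, "dz": 0, "jaw": 0.04}, {"wx": 0, "wy": 0, "wz": 0, "dx": 0, "dy": 0, "dz": 0, "jaw": 0.04}])

```text
t: 66.2
ee_pos: [0.4604, 0.2957, 0.1877]
ee_rot: [-3.14, 0.001, 1.935]
contact_force: [-1.3, -0.1, -0.6]
opening: 0.582
grasp_force: 62.4
```

Run:
```python
from h import *
s=robot.get_obs(); print(s["t"],s["ee_pos"],s["grasp_force"],s["opening"],s["contact_force"])
go(.4475,.0095,.2,s["ee_rot"][2])
p=robot.grab_frame("wrist"); save(p,"w9.png")
```

```text
66.2 [0.46039079 0.29571377 0.18765982] 62.40929961204529 0.5824967815305807 [-1.3200277  -0.14690378 -0.60128094]
at [0.4604 0.2957 0.1877] yaw 1.935 tool d: [-0.2629 -0.114  -0.012 ] wz -0.0
```

View pics/w9.png

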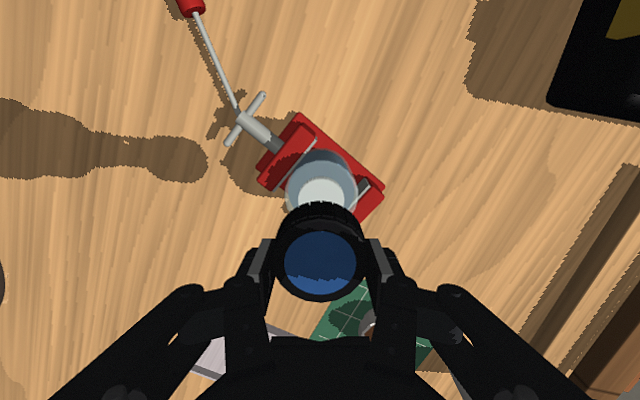

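The cap is off and held level, and the jar is open at about (322,190). Next, the tray.

Emit:
step_arm(series=[{"wx": 0, "wy": 0, "wz": 0, "dx": -0.02, "dy": -0.009, "dz": 0, "jaw": 0.04}, {"wx": 0, "wy": 0, "wz": 0, "dx": -0.036, "dy": -0.016, "dz": 0, "jaw": 0.04}, {"wx": 0, "wy": 0, "wz": 0, "dx": -0.036, "dy": -0.016, "dz": 0, "jaw": 0.04}, {"wx": 0, "wy": 0, "wz": 0, "dx": -0.036, "dy": -0.016, "dz": 0, "jaw": 0.04}, {"wx": 0, "wy": 0, "wz": 0, "dx": -0.036, "dy": -0.016, "dz": 0, "jaw": 0.04}, {"wx": 0, "wy": 0, "wz": 0, "dx": -0.036, "dy": -0.016, "dz": 0, "jaw": 0.04}, {"wx": 0, "wy": 0, "wz": 0, "dx": -0.036, "dy": -0.015, "dz": 0, "jaw": 0.04}, {"wx": 0, "wy": 0, "wz": 0, "dx": -0.02, "dy": -0.01, "dz": 0, "jaw": 0.04}, {"wx": 0, "wy": 0, "wz": 0, "dx": -0.007, "dy": 0, "dz": 0, "jaw": 0.04}, {"wx": 0, "wy": 0, "wz": 0, "dx": 0, "dy": 0, "dz": 0, "jaw": 0.04}])

```text
t: 67.25
ee_pos: [0.4469, 0.0105, 0.1883]
ee_rot: [-3.142, 0.004, 1.931]
contact_force: [-0.2, -0.1, -1.0]
opening: 0.577
grasp_force: 62.4
```

Emit:
step_arm(series=[{"wx": 0, "wy": 0, "wz": 0, "dx": 0, "dy": 0, "dz": 0.02, "jaw": 0.04}, {"wx": 0, "wy": 0, "wz": 0, "dx": 0, "dy": 0, "dz": 0.035, "jaw": 0.04}, {"wx": 0, "wy": 0, "wz": 0, "dx": 0, "dy": 0, "dz": 0.035, "jaw": 0.04}, {"wx": 0, "wy": 0, "wz": 0, "dx": 0, "dy": 0, "dz": 0.02, "jaw": 0.04}, {"wx": 0, "wy": 0, "wz": 0, "dx": 0, "dy": 0, "dz": 0.01, "jaw": 0.04}, {"wx": 0, "wy": 0, "wz": 0, "dx": 0, "dy": 0, "dz": 0, "jaw": 0.04}, {"wx": 0, "wy": 0, "wz": 0, "dx": 0, "dy": 0, "dz": 0, "jaw": 0.04}, {"wx": 0, "wy": 0, "wz": 0, "dx": 0, "dy": 0, "dz": 0, "jaw": 0.04}, {"wx": 0, "wy": 0, "wz": 0, "dx": 0, "dy": 0, "dz": 0, "jaw": 0.04}, {"wx": 0, "wy": 0, "wz": 0, "dx": 0, "dy": 0, "dz": 0, "jaw": 0.04}])

```text
t: 68.25
ee_pos: [0.4478, 0.0113, 0.0693]
ee_rot: [3.14, 0.003, 1.933]
contact_force: [0.1, -1.5, 0.1]
opening: 0.578
grasp_force: 62.4
```

Run:
```python
from h import *
s=robot.get_obs(); print(s["t"],s["ee_pos"],s["grasp_force"],s["opening"],s["contact_force"])
go(.4475,.0095,.0295,s["ee_rot"][2])
```

```text
68.25 [0.44777409 0.01133872 0.06925506] 62.42836117744446 0.5781422311622096 [ 0.11406064 -1.51142175  0.05260529]
at [0.4478 0.0113 0.0693] yaw 1.933 tool d: [-0.0015 -0.001   0.0398] wz -0.0
```

Emit:
step_arm(series=[{"wx": 0, "wy": 0, "wz": 0, "dx": 0, "dy": 0, "dz": 0.015, "jaw": 0.04}, {"wx": 0, "wy": 0, "wz": 0, "dx": 0, "dy": 0, "dz": 0.012, "jaw": 0.04}, {"wx": 0, "wy": 0, "wz": 0, "dx": 0, "dy": 0, "dz": 0.007, "jaw": 0.04}, {"wx": 0, "wy": 0, "wz": 0, "dx": 0, "dy": 0, "dz": 0.003, "jaw": 0.04}, {"wx": 0, "wy": 0, "wz": 0, "dx": 0, "dy": 0, "dz": 0.0015, "jaw": 0.04}, {"wx": 0, "wy": 0, "wz": 0, "dx": 0, "dy": 0, "dz": 0.001, "jaw": 0.04}, {"wx": 0, "wy": 0, "wz": 0, "dx": 0, "dy": 0, "dz": 0, "jaw": 0.04}, {"wx": 0, "wy": 0, "wz": 0, "dx": 0, "dy": 0, "dz": 0, "jaw": 0.04}, {"wx": 0, "wy": 0, "wz": 0, "dx": 0, "dy": 0, "dz": 0, "jaw": 0.04}, {"wx": 0, "wy": 0, "wz": 0, "dx": 0, "dy": 0, "dz": 0, "jaw": 0.04}])

```text
t: 69.25
ee_pos: [0.4475, 0.0111, 0.0292]
ee_rot: [3.141, 0.003, 1.933]
contact_force: [0.1, 0.2, -0.5]
opening: 0.584
grasp_force: 62.4
```

Emit:
step_arm(series=[{"wx": 0, "wy": 0, "wz": 0, "dx": 0, "dy": 0, "dz": 0.0007, "jaw": 0.04}, {"wx": 0, "wy": 0, "wz": 0, "dx": 0, "dy": 0, "dz": 0, "jaw": 0.055}, {"wx": 0, "wy": 0, "wz": 0, "dx": 0, "dy": 0, "dz": 0, "jaw": 0.06}, {"wx": 0, "wy": 0, "wz": 0, "dx": 0, "dy": 0, "dz": 0, "jaw": 0.064}, {"wx": 0, "wy": 0, "wz": 0, "dx": 0, "dy": 0, "dz": 0, "jaw": 0.064}, {"wx": 0, "wy": 0, "wz": 0, "dx": 0, "dy": 0, "dz": -0.01, "jaw": 0.064}, {"wx": 0, "wy": 0, "wz": 0, "dx": 0, "dy": 0, "dz": -0.02, "jaw": 0.064}, {"wx": 0, "wy": 0, "wz": 0, "dx": 0, "dy": 0, "dz": -0.04, "jaw": 0.07}, {"wx": 0, "wy": 0, "wz": 0, "dx": 0, "dy": 0, "dz": -0.04, "jaw": 0.07}, {"wx": 0, "wy": 0, "wz": 0, "dx": 0, "dy": 0, "dz": -0.04, "jaw": 0.07}])

```text
t: 70.25
ee_pos: [0.4468, 0.0113, 0.1807]
ee_rot: [3.141, 0.003, 1.933]
contact_force: [0.8, 2.6, -0.5]
opening: 0.823
grasp_force: 0.0
```

Emit:
step_arm(series=[{"wx": 0, "wy": 0, "wz": 0, "dx": 0, "dy": 0, "dz": -0.04, "jaw": 0.07}, {"wx": 0, "wy": 0, "wz": 0, "dx": 0, "dy": 0, "dz": -0.03, "jaw": 0.07}, {"wx": 0, "wy": 0, "wz": 0, "dx": -0.03, "dy": -0.01, "dz": 0, "jaw": 0.07}, {"wx": 0, "wy": 0, "wz": 0, "dx": -0.04, "dy": -0.015, "dz": 0, "jaw": 0.07}, {"wx": 0, "wy": 0, "wz": 0, "dx": -0.04, "dy": -0.015, "dz": 0, "jaw": 0.07}, {"wx": 0, "wy": 0, "wz": 0, "dx": -0.04, "dy": -0.015, "dz": 0, "jaw": 0.07}, {"wx": 0, "wy": 0, "wz": 0, "dx": -0.04, "dy": -0.015, "dz": 0, "jaw": 0.07}, {"wx": 0, "wy": 0, "wz": 0, "dx": -0.03, "dy": -0.015, "dz": 0, "jaw": 0.07}, {"wx": 0, "wy": 0, "wz": 0, "dx": 0, "dy": 0, "dz": 0, "jaw": 0.07}, {"wx": 0, "wy": 0, "wz": 0, "dx": 0, "dy": 0, "dz": 0, "jaw": 0.07}])

```text
t: 71.25
ee_pos: [0.4011, -0.1325, 0.2518]
ee_rot: [3.122, 0.149, 1.83]
contact_force: [0.5, 0.3, 0.4]
opening: 0.82
grasp_force: 0.0
```

Run:
```python
from h import *
a=robot.grab_frame("scene")["color"][100:300,130:450]; b=robot.grab_frame("top")["color"][100:320,190:450]
cv2.imwrite("pics/fin.png",cv2.cvtColor(np.vstack([cv2.resize(a,(460,288),interpolation=2),cv2.resize(b,(460,312*460//460),interpolation=2)]),cv2.COLOR_RGB2BGR))
```

```text
(no output)
```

View pics/fin.png

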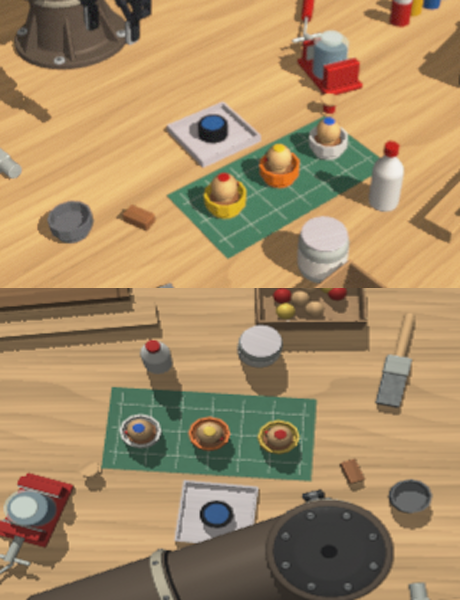

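The final picture shows all three heads upright in the white, orange and yellow pots on the mat. The cap lies flat in the tray with its blue disc up, the grey pot is still in place, and the robot is clear of everything.

```bash
python3 -c "
from station import robot
print(robot.finish_job())"
```

```text
the job is handed in; nothing more can be done
None
```

The bench is ready and the job is handed in: all three heads stand in their pots on the mat, the jar's cap lies open side down in the tray, and the spare grey pot is still in its place; I haven't seen the judge's verdict.

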